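# Get the parting tool out from under the drying spindles

## Robot

A 6-joint arm with a two-finger parallel gripper is mounted at the origin on the work surface. World frame = base frame: x ahead of the robot, y to its left, z up, the work surface at z = 0. Lengths are in m, angles in degrees, forces in N, time in s.
With the tool pointing down it reaches from about 0.35 to 0.975 m from the base axis. Payload 7.1 kg.
Tool frame: the origin (TCP) lies on the centre line of the jaws, within the pads' length; the fingertips stand 17 mm ahead of it and the grasp point (between the pads) lies 2 mm behind it; z points along the fingers, y is the direction in which the jaws open and shut (so a half turn about z gives the same grasp; the last joint's range is limited). The gripper opens to 88 mm and grips with 3 to 60 N. Pads are 20 mm wide; open, the fingers measure 115 mm over their backs; the gripper's body (75 mm by 178 mm) begins 61 mm behind the grasp point.
Start: joints at [-72.135, 24.242, 93.386, -0, 62.372, -1.089], TCP at [0.203, -0.591, 0.24] pointing down, gripper open.
Joint ranges: [-172.04, 172.04], [-51.8, 120.97], [4.93, 147.93], [-75.15, 255.16], [6.16, 154.13], [-145.62, 145.62]. Speed limits (degrees/s): [136.94, 136.94, 172.46, 180, 180, 180].

## Interface

Orientations are given as [roll, pitch, yaw] about the fixed x, y, z axes, in that order (R = Rz(yaw) Ry(pitch) Rx(roll)).
In Python, from cell import ctrl, imaging gives the robot as it stands.
- The arm moves only by the tool carry_out, never from a script. Its argument "series" is a list of rows, each a list of 3 entries, a list of its own where there are three numbers: the shift along the tool's x, y, z in m, then the turn about the tool's z in units of 6 degrees (1.0 is 6 degrees), then the opening, from 0 (shut) to 1 (fully open). In form: [[[tx, ty, tz], twist, fingers], ...]. A call has 1 to 20 rows; each row is the pose to reach, as a shift and turn from the pose commanded when the call began, along the tool's axes at that moment; what a row does not reach only later rows make up. A row lasts 1/12 s, in which the tool goes at most 41.7 mm and 7.16 degrees, less where a joint would pass 70% of its speed; a pose out of reach is approached as far as the arm can. A call with a gripper value outside its range is refused whole. The fingers move at their own pace and stop on an object; "grip_force" is the grip in N (left out, the last holds). Time passes only in rows, so rows that repeat a pose let the fingers close. It gives the time, the measured TCP pose, the force and the opening at its end, in the units of the state.
- ctrl.get_state(): the state, without advancing time (a new reading comes with each control period).
- imaging.grab_frame(name): name is "scene" or "side" or "wrist"; returns a dict with "image" (480x640x3 uint8, red, green, blue), "fx", "fy", "cx", "cy" (pixels), "k1" (the pictures are not rectified: a ray, as slopes to the right and down, at radius r is drawn at 1 + k1 r^2 times it, then the intrinsics apply), "xyz" and "rotation" of the camera in the world; the wrist camera has in their place "mount" (4x4, takes a point from camera to tool coordinates, whose origin is the TCP and whose axes are the flange's). Camera axes: x right, y up, looking along -z (the intrinsics and any distortion apply to the point x, -y, -z); pixel columns grow to the right and rows downward; lengths in m; the calibration is good to about 2 mm. A picture is of the moment at which its call begins: read the wrist's pose just before it. There is no depth.
- ctrl.hand_in(): hands the job in, once; it reports no verdict.
The state is a dict: "clock": time; "joint_positions": joint angles; "joint_vel": joint speeds; "effort": joint torques, N m; "tool_pos": TCP position; "tool_rot": TCP orientation; "contact_force": force on the tool from outside, world axes, zero at the start; "torque": the same for the moment, N m; "finger_gap": finger opening in m.
Only numpy, scipy, OpenCV 4.12 (cv2) and the standard library are available. Lean on these libraries where they do the work, as an engineer would, in place of code of your own. Each camera call takes 0.05 s, during which the arm holds its last target.

## Task

Someone has left the parting tool lying on the base board of the drying rack, underneath the three turned spindles. Lift all three spindles over into the empty holding cradle, take the parting tool out and lay it lengthwise in the lathe's tool tray, then put every spindle back in the very notch of the rack it came from. Set everything down gently without dropping it, and leave the tin, the sanding block and the bowl alone.

Things in the scene. Friction and masses are not known exactly. Their poses are not given: they have to be found in the camera images.
- plain_mid (a point): The plain spindle: a straight smooth cylinder 28 mm thick. Pale wood, 0.12 kg, 250 mm long: 22 mm thick tenons, 40 mm long, at both ends; 170 mm body; grip it by the plain round stretch in the middle, 28 mm thick, 60 mm long. This point: on the axis, half-way along. x runs along the spindle, either end first; it may lie at any roll about x.
- beaded_mid (a point): The beaded spindle: four round beads up to 32 mm thick side by side on each side of the plain middle. Pale wood, 0.12 kg, 250 mm long: 22 mm thick tenons, 40 mm long, at both ends; 170 mm body; grip it by the plain round stretch in the middle, 28 mm thick, 60 mm long. This point: on the axis, half-way along. x runs along the spindle, either end first; it may lie at any roll about x.
- vase_mid (a point): The vase spindle: a slim neck swelling to one bulb 32 mm thick on each side of the plain middle. Pale wood, 0.12 kg, 250 mm long: 22 mm thick tenons, 40 mm long, at both ends; 170 mm body; grip it by the plain round stretch in the middle, 28 mm thick, 60 mm long. This point: on the axis, half-way along. x runs along the spindle, either end first; it may lie at any roll about x.
- tool_mid (a point): Parting tool, 230 mm, 0.16 kg: dark round handle 135 mm long, brass ferrule, flat steel blade 18 mm wide. Lies under the spindles, crosswise to them, on the rack's base board; does not roll. This point: balance point, mid-length, on the axis 12 mm above what it lies on. x points to the blade tip. Handle runs from -115 to +20 mm along x, 24 mm wide where gripped here.
- rack: Drying rack, fixed: grey board, brown rails. Origin under its middle on the bench, z up, x along the spindles. Board 270 x 236 x 10 mm; two 18 mm rails along y, 198 mm apart inside, 64 mm high, each with three 90 degree V notches (32 mm wide, 16 deep) at y = -70, 0, 70 mm. A spindle lies with its tenons in facing notches, 14 mm end play each way, axis 64 mm high. At the start one spindle in each pair, any order.
- cradle: Holding cradle, dark wood, fixed, empty at the start. Origin under its middle on the bench, z up, x along the notch pairs. Two rails along y, 198 mm apart inside, 44 mm high, V notches as in the rack at y = -70, 0, 70 mm, joined by flat stretchers 12 mm high. A spindle lies in it along x with its axis 44 mm above the bench. Any spindle may use any notch pair.
- tray: Lathe tool tray, grey sheet steel with black liner, fixed, empty at the start: 280 x 120 mm outside, 24 mm high, walls and floor 4 mm. Origin under its middle on the bench, z up, x along its length. The tool lies in it along x, either way round, near the middle, its axis then 16 mm above the bench.
- tin_mid (a point): A round steel wax tin, 87 mm across and 39 mm high; this point is its centre. It stands on the bench behind the work and has no part in the job.
- block_mid (a point): A cork sanding block, 110 x 65 x 33 mm; this point is its centre. It stands on the bench behind the work and has no part in the job.
- bowl_mid (a point): A small dark wooden bowl, 110 mm across the rim and 45 mm high; this point is on its axis 22 mm above the bench. It stands on the bench behind the work and has no part in the job.
Mind the look-alikes: they are no part of the job. What is shaped like the part that bears tool_mid but red is not meant.

How it is judged (in metres and radians):
On the way, in this order (a step that is already met when the one before it is completed fails the run):
1. the three spindles lie released in the notches of the holding cradle, all at the same time (x of plain_mid in the frame of cradle between -0.02 and 0.02 m and y of plain_mid in the frame of cradle between -0.085 and 0.085 m and z of plain_mid in the frame of cradle between 0.036 and 0.052 m and angle between the x axis of each of plain_mid, beaded_mid, vase_mid and the x axis of cradle, either way round below 0.08 rad and contact force between each of plain, beaded, vase and the fingers below 0.1 N and linear speed of each of plain, beaded, vase below 0.02 m/s and x of beaded_mid in the frame of cradle between -0.02 and 0.02 m and y of beaded_mid in the frame of cradle between -0.085 and 0.085 m and z of beaded_mid in the frame of cradle between 0.036 and 0.052 m and x of vase_mid in the frame of cradle between -0.02 and 0.02 m and y of vase_mid in the frame of cradle between -0.085 and 0.085 m and z of vase_mid in the frame of cradle between 0.036 and 0.052 m), for 0.2 s.
2. the parting tool lies released in the tool tray while the spindles are still in the cradle (x of tool_mid in the frame of tray between -0.04 and 0.04 m and y of tool_mid in the frame of tray between -0.05 and 0.05 m and z of tool_mid in the frame of tray between 0.008 and 0.024 m and angle between the x axis of tool_mid and the x axis of tray, either way round below 0.3 rad and contact force between tool and the fingers below 0.1 N and linear speed of tool below 0.02 m/s and y of plain_mid in the frame of cradle between -0.085 and 0.085 m and y of beaded_mid in the frame of cradle between -0.085 and 0.085 m and y of vase_mid in the frame of cradle between -0.085 and 0.085 m), for 0.2 s.
At the end, for the whole second after the job is handed in: Each spindle rests in the rack notches where it started (centre within 15 mm of its first place, within 0.08 rad of the rack's x); the parting tool rests on the tray's floor, balance point within 40 mm lengthwise and 50 mm sideways of the middle, along the tray within 0.3 rad (distance of each of plain_mid, beaded_mid, vase_mid from where it was at the start of the episode below 0.015 m and angle between the x axis of each of plain_mid, beaded_mid, vase_mid and the x axis of rack, either way round below 0.08 rad and linear speed of each of plain, beaded, vase, tool below 0.02 m/s and x of tool_mid in the frame of tray between -0.04 and 0.04 m and y of tool_mid in the frame of tray between -0.05 and 0.05 m and z of tool_mid in the frame of tray between 0.008 and 0.024 m and angle between the x axis of tool_mid and the x axis of tray, either way round below 0.3 rad and contact force between tool and the fingers below 0.1 N); the robot touches nothing.
It fails at once if the tin, the sanding block or the bowl is shifted by more than 30 mm (distance of any of tin_mid, block_mid, bowl_mid from where it was at the start of the episode above 0.03 m).
It fails at once if a spindle or the parting tool is dropped or thrown (moves faster than 0.6 m/s out of the fingers) ((linear speed of plain above 0.6 m/s and contact force between plain and the fingers below 0.1 N) or (linear speed of beaded above 0.6 m/s and contact force between beaded and the fingers below 0.1 N) or (linear speed of vase above 0.6 m/s and contact force between vase and the fingers below 0.1 N) or (linear speed of tool above 0.6 m/s and contact force between tool and the fingers below 0.1 N)).
It also fails if it takes over 136 s, if anything falls off the work surface, if the arm or the gripper's body presses on something with over 40 N, if the wrist force passes 120 N, or if a joint passes its speed limit or range.

## Working session

There is one attempt and no reset: what is moved stays moved. The work goes in short steps, Python scripts to look and compute and a tool call to move; the robot and the scene stay as the last step left them, time stands still between calls to the robot, and variables do not carry over. Pictures are saved under pics/ and viewed, and the job is handed in when it is done.

Besides the shell and the picture viewer there is one more tool, called after ">>>" as name(argument=value, ...) on one line, values as JSON. carry_out: Moves the arm, as the interface text tells. Its arguments: {"type":"object","properties":{"series":{"type":"array"},"grip_force":{"type":"number"}},"required":["series"]}

```bash
ls; mkdir -p pics; python3 - <<'E'
from cell import ctrl, imaging
import cv2
print(ctrl.get_state())
for n in ["scene","side","wrist"]:
    f=imaging.grab_frame(n)
    cv2.imwrite(f"pics/{n}0.png",f["image"][:,:,::-1])
    print(n,{k:v for k,v in f.items() if k!="image"})
E
```

```text
pics
{'clock': 0.0, 'joint_positions': array([-7.21357022e+01,  2.42837910e+01,  9.34328855e+01, -6.90518926e-04,
        6.23728381e+01, -1.08742273e+00]), 'joint_vel': array([ 0.06866737, -0.01592021, -0.01155993,  0.00172902,  0.03838101,
        0.07887729]), 'effort': array([ 3.46204852e-04, -5.44627798e+01, -2.73663282e+01,  6.44761068e-02,
        2.27723038e-02, -1.12871030e-04]), 'tool_pos': array([ 0.2028474 , -0.59058633,  0.2388987 ]), 'tool_rot': array([-1.79910490e+02, -1.08762742e-03,  1.89520403e+01]), 'contact_force': array([-0.37765088, -0.29732899, -0.11048487]), 'torque': array([0.03089227, 0.0691204 , 0.06867005]), 'finger_gap': 0.08783443241753824}
scene {'fx': 500.0138625183986, 'fy': 500.0138625183986, 'cx': 322.124766815022, 'cy': 230.72862387092175, 'k1': -0.14274006864617733, 'xyz': array([ 1.08609696, -0.48089756,  0.69342389]), 'rotation': array([50.35319254, -0.05458574, 51.98325434])}
side {'fx': 471.5511845177772, 'fy': 471.5511845177772, 'cx': 317.8890438411374, 'cy': 239.2041972861854, 'k1': -0.09780772319720554, 'xyz': array([0.38920536, 0.69805151, 0.7186389 ]), 'rotation': array([  48.51290762,    1.27810565, -172.39136979])}
wrist {'fx': 337.53411805970796, 'fy': 337.53411805970796, 'cx': 321.07714499154724, 'cy': 241.812372469035, 'k1': -0.05269731981592497, 'mount': array([[ 8.82316627e-04,  9.53124978e-01,  3.02575606e-01,
         8.45223018e-02],
       [ 9.99999543e-01, -9.52588812e-04,  8.46729450e-05,
         7.32507577e-05],
       [ 3.68934036e-04,  3.02575393e-01, -9.53125383e-01,
        -1.45367487e-01],
       [ 0.00000000e+00,  0.00000000e+00,  0.00000000e+00,
         1.00000000e+00]])}
```

View pics/scene0.png

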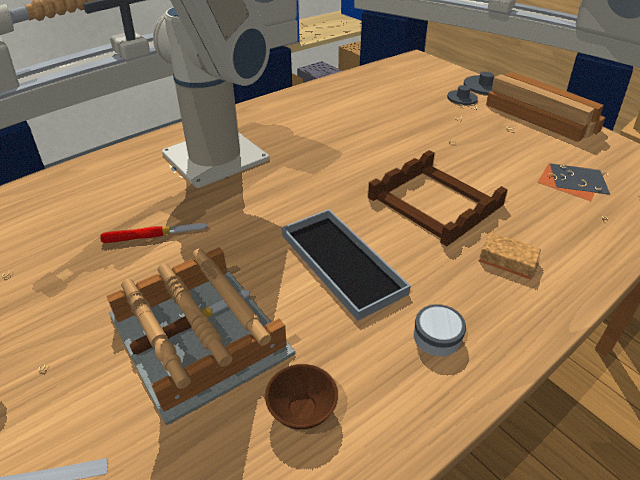

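View pics/side0.png

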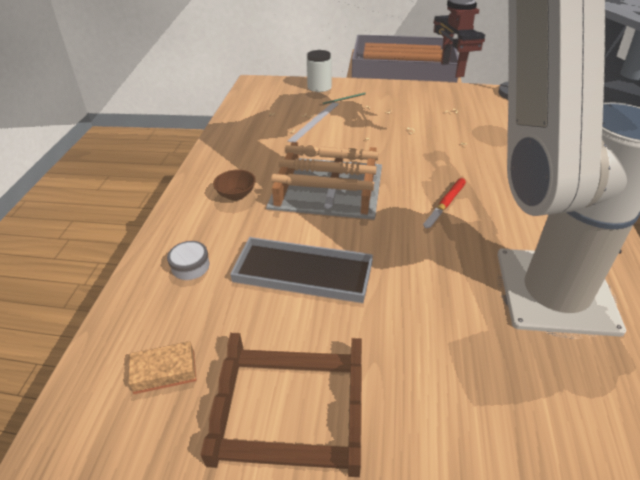

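View pics/wrist0.png

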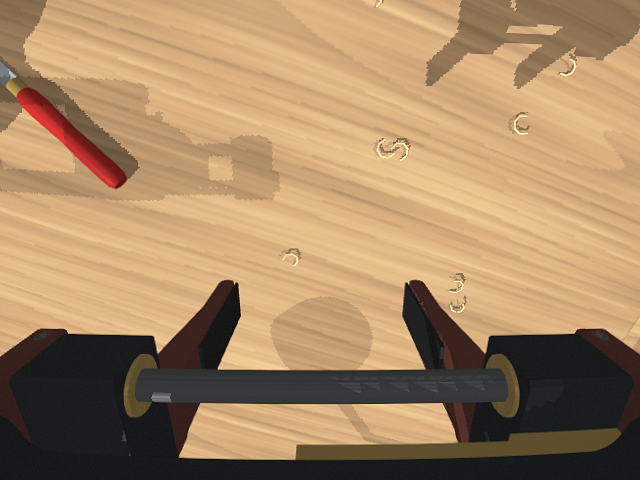

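The scene view shows the rack near (200,330), the tray at (345,262) and the cradle at (437,195). Candidates for the tool:
- the dark-handled one under the spindles, from (150,335) to (240,300)
- the red look-alike at (150,235), which is not meant
- the steel strip at the lower left (55,470)

I choose the dark-handled one in the rack and will check it in a close crop.

```bash
cat > h.py <<'E'
import numpy as np, cv2
from scipy.spatial.transform import Rotation as R
from cell import ctrl, imaging
def campose(f,st=None):
    if "mount" in f:
        T=np.eye(4);T[:3,:3]=R.from_euler('xyz',st["tool_rot"],degrees=True).as_matrix();T[:3,3]=st["tool_pos"]
        M=T@f["mount"]; return M[:3,:3],M[:3,3]
    return R.from_euler('xyz',f["rotation"],degrees=True).as_matrix(),np.array(f["xyz"])
def ray(f,uv,st=None):
    Rm,c=campose(f,st); K=np.array([[f["fx"],0,f["cx"]],[0,f["fy"],f["cy"]],[0,0,1]])
    p=cv2.undistortPoints(np.array(uv,float).reshape(-1,1,2),K,np.array([f["k1"],0,0,0.]))[:,0]
    d=np.c_[p[:,0],-p[:,1],-np.ones(len(p))]@Rm.T
    return c,d
def plane(f,uv,z,st=None):
    c,d=ray(f,uv,st); return c+d*((z-c[2])/d[:,2])[:,None]
def proj(f,P,st=None):
    Rm,c=campose(f,st); q=(np.atleast_2d(P)-c)@Rm; a=q[:,0]/-q[:,2]; b=-q[:,1]/-q[:,2]; s=1+f["k1"]*(a*a+b*b)
    return np.c_[f["fx"]*a*s+f["cx"],f["fy"]*b*s+f["cy"]]
def tri(f1,u1,f2,u2,s1=None,s2=None):
    out=[]
    c1,d1=ray(f1,u1,s1);c2,d2=ray(f2,u2,s2)
    for a,b in zip(d1,d2):
        a=a/np.linalg.norm(a);b=b/np.linalg.norm(b)
        t=np.linalg.lstsq(np.c_[a,-b],c2-c1,rcond=None)[0]
        p,q=c1+t[0]*a,c2+t[1]*b; out.append(np.r_[(p+q)/2,np.linalg.norm(p-q)])
    return np.array(out)
def crop(im,x0,y0,x1,y1,s,name):
    c=cv2.resize(im[y0:y1,x0:x1],None,fx=s,fy=s,interpolation=cv2.INTER_CUBIC)
    step=20
    for x in range((x0//step+1)*step,x1,step):
        cv2.line(c,((x-x0)*s,0),((x-x0)*s,6),(255,0,0),1);cv2.putText(c,str(x),((x-x0)*s-10,16),0,.35,(255,0,0),1)
    for y in range((y0//step+1)*step,y1,step):
        cv2.line(c,(0,(y-y0)*s),(6,(y-y0)*s),(255,0,0),1);cv2.putText(c,str(y),(8,(y-y0)*s+4),0,.35,(255,0,0),1)
    cv2.imwrite("pics/"+name+".png",c[:,:,::-1])
E
python3 - <<'E'
from h import *
f=imaging.grab_frame("scene");g=imaging.grab_frame("side")
np.save("s.npy",f,allow_pickle=True);np.save("g.npy",g,allow_pickle=True)
crop(f["image"],100,235,300,425,4,"c1");crop(f["image"],270,140,520,330,3,"c2")
crop(g["image"],200,130,390,310,4,"c3");crop(g["image"],190,230,390,480,3,"c4" )
E
ls pics
```

```text
c1.png
c2.png
c3.png
c4.png
scene0.png
side0.png
wrist0.png
```

```bash
python3 - <<'E'
from h import *
f=np.load("s.npy",allow_pickle=True).item();g=np.load("g.npy",allow_pickle=True).item()
crop(f["image"],100,235,300,425,3,"c1b")
crop(g["image"],230,130,390,220,5,"c3b");crop(g["image"],190,320,390,480,3,"c4b" );crop(g["image"],220,230,390,310,4,"c5" )
E
```

```text
(no output)
```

View pics/c1b.png

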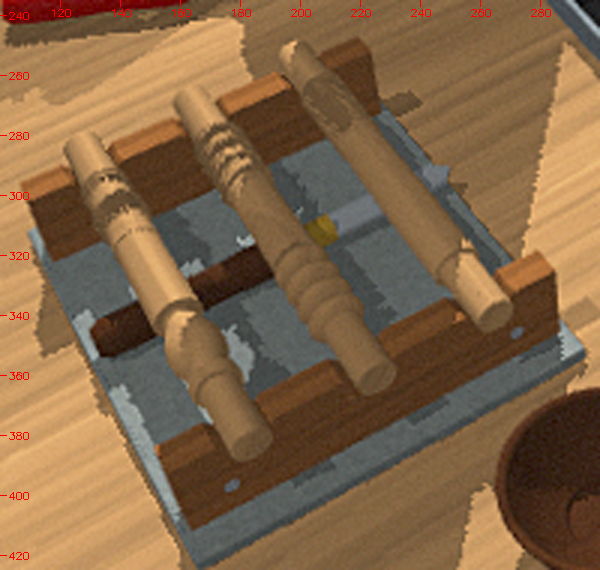

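View pics/c2.png

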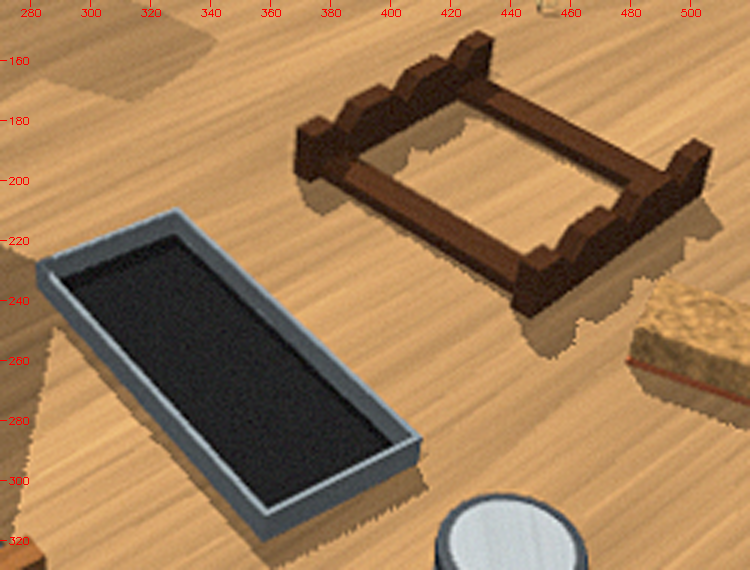

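View pics/c3b.png

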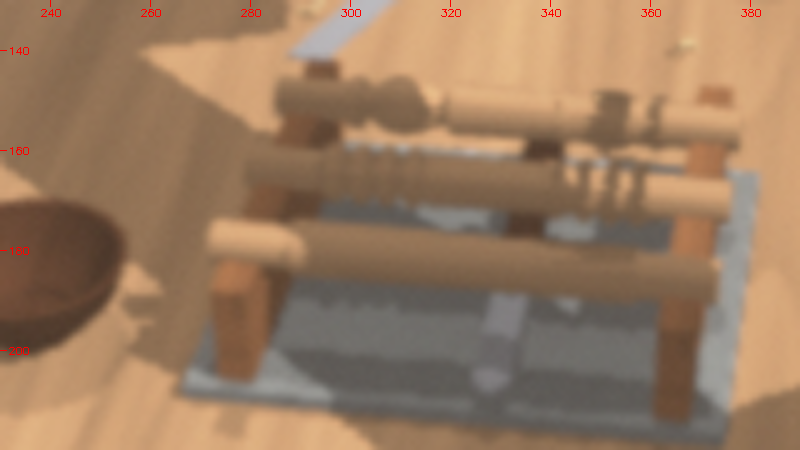

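View pics/c4b.png

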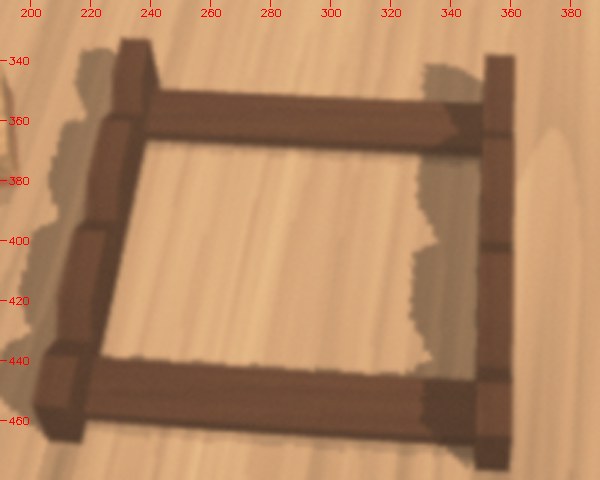

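View pics/c5.png

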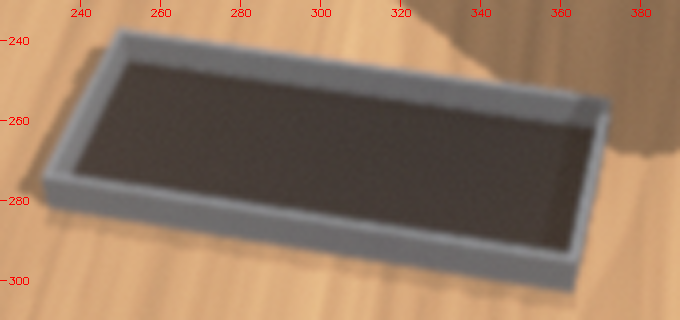

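```bash
cat > m1.py <<'E'
from h import *
f=np.load("s.npy",allow_pickle=True).item();g=np.load("g.npy",allow_pickle=True).item()
def rect(P,n):
    c=P[:,:2].mean(0); print(n,P[:,:2].round(4).tolist(),"c",c.round(4))
    for i in range(4):
        d=P[(i+1)%4,:2]-P[i,:2]; print("  ",np.linalg.norm(d).round(4),np.degrees(np.arctan2(d[1],d[0])).round(2))
rect(plane(f,[(282.3,227.3),(329,209.7),(409.7,286),(358.7,311.7)],.024),"tray scene")
rect(plane(g,[(250,237),(372,255),(363.7,294.5),(230.7,275)],.024),"tray side")
P=plane(g,[(351.3,338.3),(361.7,338.3),(348.7,465.7),(360,465.7),(230,332.7),(240,333.3),(201.7,454.3),(218.3,455.7)],.044)
print(P.round(4).tolist(),P.mean(0)); 
d=P[4:].mean(0)-P[:4].mean(0); print(np.linalg.norm(d),np.degrees(np.arctan2(d[1],d[0])))
# rack: board bottom corners z=.01 scene
rect(plane(f,[(111,313),(167,423),(294,351),(225,268)],.01),"rack board scene")
print("plain ends",plane(f,[(265,341),(196,251)],.064))
print("beaded ends",plane(f,[(225.5,360),(161,266)],.064))
print("vase ends",plane(f,[(183.5,383),(126,284)],.064))
print("tool ends scene",plane(f,[(136,348),(250,293)],.022))
E
python3 m1.py
```

```text
tray scene [[0.3892, -0.0423], [0.402, 0.074], [0.6774, 0.0464], [0.6659, -0.0698]] c [0.5336 0.0021]
   0.1171 83.74
   0.2768 -5.73
   0.1167 -95.67
   0.278 174.34
tray side [[0.6617, -0.0697], [0.3868, -0.0406], [0.3975, 0.074], [0.6732, 0.0514]] c [0.5298 0.0038]
   0.2764 173.96
   0.1151 84.65
   0.2766 -4.68
   0.1217 -95.42
[[0.4124, 0.1967, 0.044], [0.3943, 0.1947, 0.044], [0.3973, 0.4202, 0.044], [0.3814, 0.4184, 0.044], [0.6278, 0.2102, 0.044], [0.6096, 0.2092, 0.044], [0.6111, 0.4318, 0.044], [0.5863, 0.4302, 0.044]] [0.5025456  0.31392942 0.044     ]
0.21273283029641094 3.4597849466858634
rack board scene [[0.3849, -0.4234], [0.6499, -0.4347], [0.6561, -0.2036], [0.4096, -0.1949]] c [ 0.5251 -0.3141]
   0.2653 -2.44
   0.2312 88.48
   0.2466 177.98
   0.2299 -96.18
plain ends [[ 0.64656587 -0.25030381  0.064     ]
 [ 0.38836812 -0.23843502  0.064     ]]
beaded ends [[ 0.64046011 -0.31832531  0.064     ]
 [ 0.38560164 -0.30976735  0.064     ]]
vase ends [[ 0.63907278 -0.38926815  0.064     ]
 [ 0.39008138 -0.38074841  0.064     ]]
tool ends scene [[ 0.49904067 -0.41755635  0.022     ]
 [ 0.50792334 -0.19632425  0.022     ]]
```

The crop confirms it: a dark handle at (135–190, 320–350), a brass ferrule at (207,311) and a blade tip at (250,293), all under the spindles. From left to right these are vase, beaded and plain. The measured tray, cradle and spindle sizes fit the description. Next I look down on the rack with the wrist camera.

>>> carry_out(series=[[[0.34,-0.174,-0.06],3.5,0.55],[[0.34,-0.174,-0.06],3.5,0.55],[[0.34,-0.174,-0.06],3.5,0.55],[[0.34,-0.174,-0.06],3.5,0.55],[[0.34,-0.174,-0.06],3.5,0.55],[[0.34,-0.174,-0.06],3.5,0.55],[[0.34,-0.174,-0.06],3.5,0.55],[[0.34,-0.174,-0.06],3.5,0.55],[[0.34,-0.174,-0.06],3.5,0.55],[[0.34,-0.174,-0.06],3.5,0.55],[[0.34,-0.174,-0.06],3.5,0.55],[[0.34,-0.174,-0.06],3.5,0.55],[[0.34,-0.174,-0.06],3.5,0.55],[[0.34,-0.174,-0.06],3.5,0.55]], grip_force=20)

```text
clock: 1.42
tool_pos: [0.4669, -0.3171, 0.2992]
tool_rot: [-180.0, 0.1, -2.1]
contact_force: [-0.3, 0.6, -0.5]
finger_gap: 0.0485
```

```bash
cat >> h.py <<'E'
def snap(name):
    st=ctrl.get_state(); f=imaging.grab_frame("wrist"); f["st"]=st; np.save(name+".npy",f,allow_pickle=True)
    cv2.imwrite("pics/"+name+".png",f["image"][:,:,::-1]); return f,st
def go(x,y,z,yaw):
    st=ctrl.get_state(); Rm=R.from_euler('xyz',st["tool_rot"],degrees=True).as_matrix()
    d=Rm.T@(np.array([x,y,z])-st["tool_pos"]); t=-(yaw-st["tool_rot"][2])
    t=(t+180)%360-180
    print("shift",d.round(4),"twist",round(t/6,3),"now",st["tool_pos"].round(4),st["tool_rot"].round(2),"t",round(st["clock"],2))
E
python3 -c "
from h import *
f,st=snap('w1');print(st['tool_pos'],st['tool_rot'],st['finger_gap'])"
```

```text
[ 0.46689938 -0.31708642  0.29921259] [-1.79985318e+02  5.47578572e-02 -2.14397390e+00] 0.04845136768113257
```

View pics/w1.png

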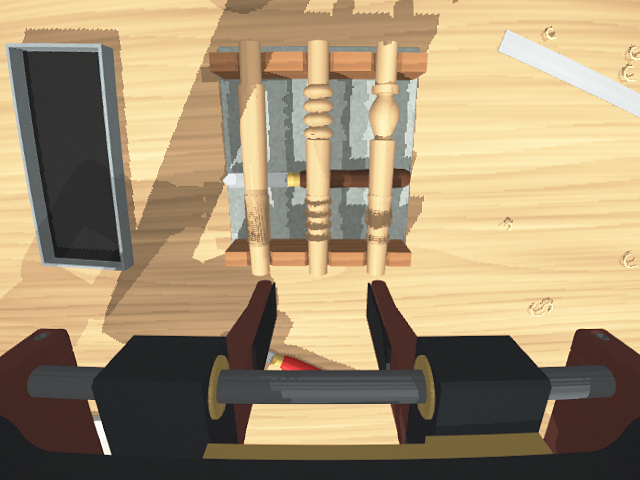

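The wrist view shows plain from (249,42) to (260,275), beaded at column 318, and vase from (387,42) to (376,275). The tool's handle end is at (409,178) and its tip at (224,181).

```bash
cat > m2.py <<'E'
from h import *
f=np.load("w1.npy",allow_pickle=True).item();st=f["st"]
for n,a,b in [("plain",(249.5,42),(260.5,275)),("beaded",(318.5,42),(318,274)),("vase",(387.5,42),(376,275))]:
    P=plane(f,[a,b],.064,st); d=P[0]-P[1]; print(n,P[:,:2].round(4).tolist(),P.mean(0).round(4),np.linalg.norm(d).round(4),np.degrees(np.arctan2(d[1],d[0])).round(2))
P=plane(f,[(409.5,178.5),(224,181)],.022,st); d=P[1]-P[0]; print("tool",P.round(4).tolist(),P.mean(0).round(4),np.linalg.norm(d).round(4),np.degrees(np.arctan2(d[1],d[0])).round(2))
P=plane(f,[(219,48),(418,46)],.01,st); print("board",P)
P=plane(f,[(211,53),(427,52),(226,251),(411,250)],.064,st); print("rails",P.round(4).tolist(),P.mean(0))
E
python3 m2.py
```

```text
plain [[0.6455, -0.2506], [0.3904, -0.2397]] [ 0.5179 -0.2451  0.064 ] 0.2553 -2.45
beaded [[0.6424, -0.3205], [0.3892, -0.3101]] [ 0.5158 -0.3153  0.064 ] 0.2534 -2.35
vase [[0.6403, -0.3904], [0.3853, -0.381]] [ 0.5128 -0.3857  0.064 ] 0.2552 -2.12
tool [[0.4957, -0.428, 0.022], [0.5011, -0.1965, 0.022]] [ 0.4984 -0.3122  0.022 ] 0.2315 88.67
board [[ 0.65430104 -0.20448143  0.01      ]
 [ 0.6478291  -0.43603896  0.01      ]]
rails [[0.6373, -0.2101, 0.064], [0.63, -0.4311, 0.064], [0.4229, -0.201, 0.064], [0.4161, -0.4225, 0.064]] [ 0.5265907  -0.31617486  0.064     ]
```

```bash
python3 -c "
from h import *
go(.518,-.245,.130,-2.4);go(.518,-.245,.062,-2.4)"
```

```text
shift [ 0.0484 -0.074   0.1693] twist 0.04 now [ 0.4669 -0.3172  0.2993] [-1.7999e+02  4.0000e-02 -2.1600e+00] t 1.47
shift [ 0.0485 -0.074   0.2373] twist 0.04 now [ 0.4669 -0.3172  0.2993] [-1.7999e+02  4.0000e-02 -2.1600e+00] t 1.47
```

>>> carry_out(series=[[[0.048,-0.074,0.04],0.04,0.55],[[0.048,-0.074,0.08],0.04,0.55],[[0.048,-0.074,0.11],0.04,0.55],[[0.048,-0.074,0.14],0.04,0.55],[[0.048,-0.074,0.17],0.04,0.55],[[0.048,-0.074,0.185],0.04,0.55],[[0.048,-0.074,0.2],0.04,0.55],[[0.048,-0.074,0.215],0.04,0.55],[[0.048,-0.074,0.23],0.04,0.55],[[0.048,-0.074,0.237],0.04,0.55],[[0.048,-0.074,0.237],0.04,0.55],[[0.048,-0.074,0.237],0.04,0.2],[[0.048,-0.074,0.237],0.04,0.2],[[0.048,-0.074,0.237],0.04,0.2],[[0.048,-0.074,0.237],0.04,0.2],[[0.048,-0.074,0.237],0.04,0.2],[[0.048,-0.074,0.237],0.04,0.2],[[0.048,-0.074,0.237],0.04,0.2]], grip_force=20)

```text
clock: 2.97
tool_pos: [0.5194, -0.2451, 0.0639]
tool_rot: [179.9, -0.1, -2.3]
contact_force: [-2.4, -4.5, 1.4]
finger_gap: 0.0275
```

```bash
python3 -c "
from h import *
print(ctrl.get_state()['finger_gap'])
go(.518,-.245,.20,-2.4);go(.45,.313,.30,3.5)"
```

```text
0.02753653875092793
shift [-0.0011  0.0002 -0.1361] twist 0.021 now [ 0.5194 -0.2451  0.0639] [ 1.7988e+02 -1.3000e-01 -2.2800e+00] t 2.97
shift [-0.091  -0.5544 -0.2375] twist -0.963 now [ 0.5194 -0.2451  0.0639] [ 1.7988e+02 -1.3000e-01 -2.2800e+00] t 2.97
```

>>> carry_out(series=[[[0,0,-0.01],0,0.2],[[0,0,-0.03],0,0.2],[[0,0,-0.06],0,0.2],[[0,0,-0.09],0,0.2],[[-0.005,-0.02,-0.12],0,0.2],[[-0.01,-0.05,-0.15],0,0.2],[[-0.015,-0.09,-0.17],-0.1,0.2],[[-0.02,-0.13,-0.19],-0.2,0.2],[[-0.03,-0.17,-0.21],-0.3,0.2],[[-0.035,-0.21,-0.23],-0.4,0.2],[[-0.04,-0.25,-0.237],-0.45,0.2],[[-0.05,-0.29,-0.237],-0.5,0.2],[[-0.055,-0.33,-0.237],-0.6,0.2],[[-0.06,-0.37,-0.237],-0.7,0.2],[[-0.07,-0.41,-0.237],-0.8,0.2],[[-0.075,-0.45,-0.237],-0.9,0.2],[[-0.08,-0.49,-0.237],-0.96,0.2],[[-0.085,-0.52,-0.237],-0.96,0.2],[[-0.091,-0.545,-0.237],-0.96,0.2],[[-0.091,-0.554,-0.237],-0.96,0.2]])

```text
clock: 4.63
tool_pos: [0.4485, 0.3167, 0.3006]
tool_rot: [-179.9, -0.0, 3.7]
contact_force: [0.3, -0.3, -1.4]
finger_gap: 0.0278
```

```bash
python3 -c "
from h import *
f,st=snap('w2');print(st['tool_pos'],st['tool_rot'],st['finger_gap'],st['joint_vel'].round(1))
f=imaging.grab_frame('scene');cv2.imwrite('pics/s2.png',f['image'][:,:,::-1])"
```

```text
[0.44847119 0.31666519 0.30060217] [-1.79915973e+02 -3.01588669e-02  3.67127137e+00] 0.027830415320461745 [ 6.1  5.2 -6.4 -1.4  2.1  6.1]
```

View pics/w2.png

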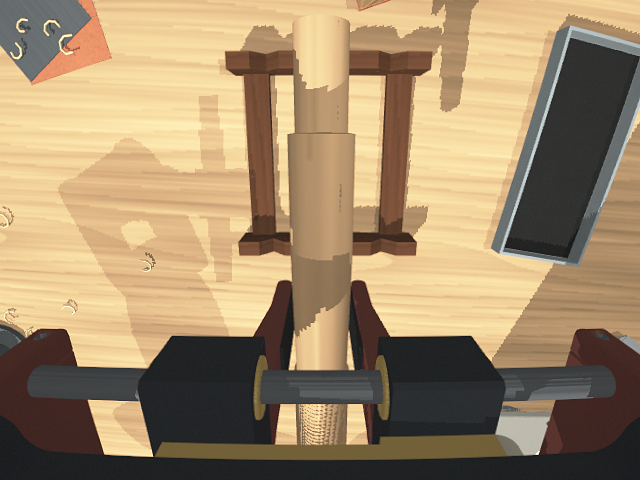

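View pics/s2.png

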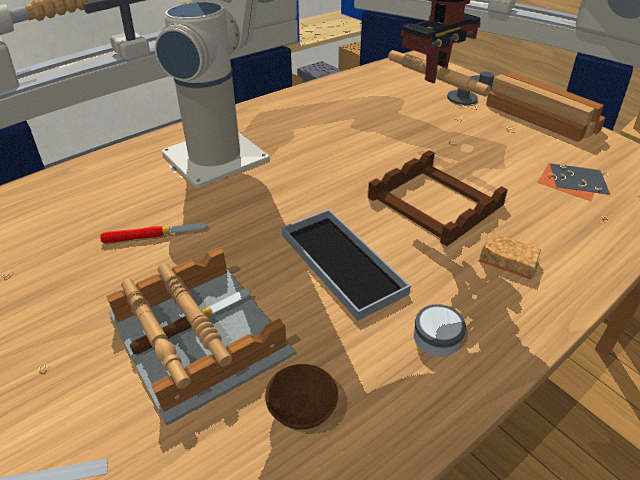

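The plain spindle is held straight, with the cradle rails visible on both sides: far rail at (225–432, 52–75), near rail at (238–416, 233–255). I zoom in for corners.

```bash
python3 - <<'E'
from h import *
f=np.load("w2.npy",allow_pickle=True).item()["image"]
a=cv2.resize(f[40:90,215:305],None,fx=4,fy=4);b=cv2.resize(f[40:90,345:435],None,fx=4,fy=4)
c=cv2.resize(f[220:270,225:315],None,fx=4,fy=4);d=cv2.resize(f[220:270,335:425],None,fx=4,fy=4)
cv2.imwrite("pics/c6.png",np.vstack([np.hstack([a,b]),np.hstack([c,d])])[:,:,::-1])
E
```

```text
(no output)
```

View pics/c6.png

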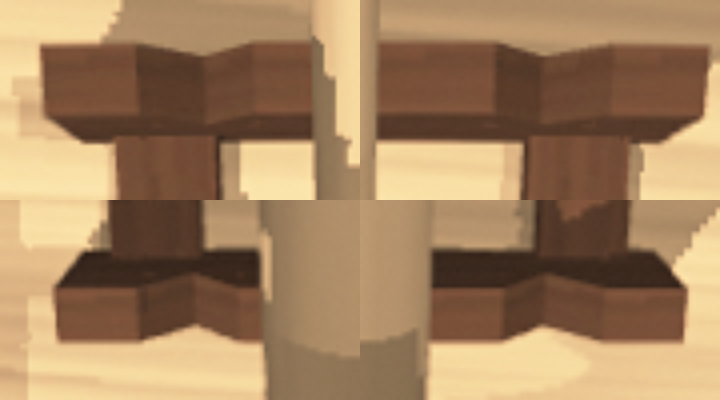

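```bash
python3 - <<'E'
from h import *
f=np.load("w2.npy",allow_pickle=True).item();st=f["st"]
P=plane(f,[(225,51.2),(226.2,68.8),(432.2,51.2),(430.5,68.8),(238.8,242),(240,255),(416.5,242),(415.5,255)],.044,st)[:,:2]
print(P.round(4).tolist()); c=P.mean(0);d=P[:4].mean(0)-P[4:].mean(0);a=np.degrees(np.arctan2(d[1],d[0]));print(c,np.linalg.norm(d),a, [np.degrees(np.arctan2(*(P[i]-P[i+2])))  for i in (0,1,4,5)])
u=np.array([np.cos(np.radians(a)),np.sin(np.radians(a))]);v=np.array([-u[1],u[0]])
for k in(-.07,0,.07): print(c+k*v)
go(*(c-.07*v),.09,a);go(*(c-.07*v),.046,a)
E
```

```text
[[0.6143, 0.4321], [0.5967, 0.4308], [0.629, 0.2087], [0.6113, 0.208], [0.3985, 0.4175], [0.3812, 0.4161], [0.4131, 0.1951], [0.3958, 0.1937]]
[0.50501158 0.31274848] 0.21613938886549644 3.803160040043129 [np.float64(-3.7732937950355496), np.float64(-3.768680745631202), np.float64(-3.756830828723001), np.float64(-3.7566065786524176)]
[0.50965461 0.24290263]
[0.50501158 0.31274848]
[0.50036856 0.38259433]
shift [0.0555 0.0753 0.2102] twist -0.028 now [0.4494 0.3145 0.3002] [-1.7999e+02 -3.0000e-02  3.6400e+00] t 4.73
shift [0.0555 0.0753 0.2542] twist -0.028 now [0.4494 0.3145 0.3002] [-1.7999e+02 -3.0000e-02  3.6400e+00] t 4.73
```

>>> carry_out(series=[[[0.015,0.02,0.03],0,0.2],[[0.03,0.04,0.06],0,0.2],[[0.045,0.06,0.09],-0.03,0.2],[[0.0555,0.0755,0.12],-0.03,0.2],[[0.0555,0.0755,0.15],-0.03,0.2],[[0.0555,0.0755,0.18],-0.03,0.2],[[0.0555,0.0755,0.2],-0.03,0.2],[[0.0555,0.0755,0.215],-0.03,0.2],[[0.0555,0.0755,0.225],-0.03,0.2],[[0.0555,0.0755,0.235],-0.03,0.2],[[0.0555,0.0755,0.242],-0.03,0.2],[[0.0555,0.0755,0.248],-0.03,0.2],[[0.0555,0.0755,0.252],-0.03,0.2],[[0.0555,0.0755,0.255],-0.03,0.2],[[0.0555,0.0755,0.256],-0.03,0.2],[[0.0555,0.0755,0.256],-0.03,0.2]])

```text
clock: 6.07
tool_pos: [0.5102, 0.2421, 0.0447]
tool_rot: [-179.9, -0.1, 3.7]
contact_force: [-2.1, 2.3, 3.5]
finger_gap: 0.0275
```

```bash
python3 -c "
from h import *
s=ctrl.get_state();print(s['contact_force'],s['tool_pos'],s['tool_rot']);f,st=snap('w3')"
```

```text
[-2.08991614  2.34125987  3.51068958] [0.51023526 0.24212197 0.04465896] [-1.79944335e+02 -6.90887634e-02  3.66825430e+00]
```

View pics/w3.png

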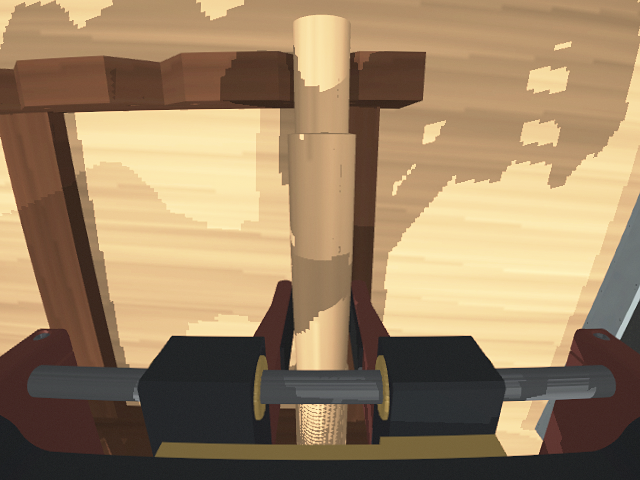

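Contact force is 3.5 N upward, and the tenon lies in the far notch with its shoulder at (322,133) inside the rail. Release and lift.

>>> carry_out(series=[[[0,0,0],0,0.35],[[0,0,0],0,0.45],[[0,0,0],0,0.55],[[0,0,0],0,0.55],[[0,0,-0.01],0,0.55],[[0,0,-0.03],0,0.55],[[0,0,-0.06],0,0.55],[[0,0,-0.1],0,0.55],[[0,0,-0.14],0,0.55],[[0,0,-0.16],0,0.55]])

```text
clock: 6.95
tool_pos: [0.5115, 0.242, 0.2089]
tool_rot: [-179.9, -0.3, 3.6]
contact_force: [1.5, -0.0, -0.1]
finger_gap: 0.0479
```

```bash
python3 -c "
from h import *
f=imaging.grab_frame('side');crop(f['image'],180,300,400,480,3,'g3')
go(.516,-.315,.19,-2.35);go(.516,-.315,.064,-2.35)"
```

```text
shift [-0.0326  0.5568  0.0192] twist 1.0 now [0.5129 0.2426 0.2114] [-179.8    -0.56    3.65] t 7.0
shift [-0.0338  0.5572  0.1451] twist 1.0 now [0.5129 0.2426 0.2114] [-179.8    -0.56    3.65] t 7.0
```

View pics/g3.png

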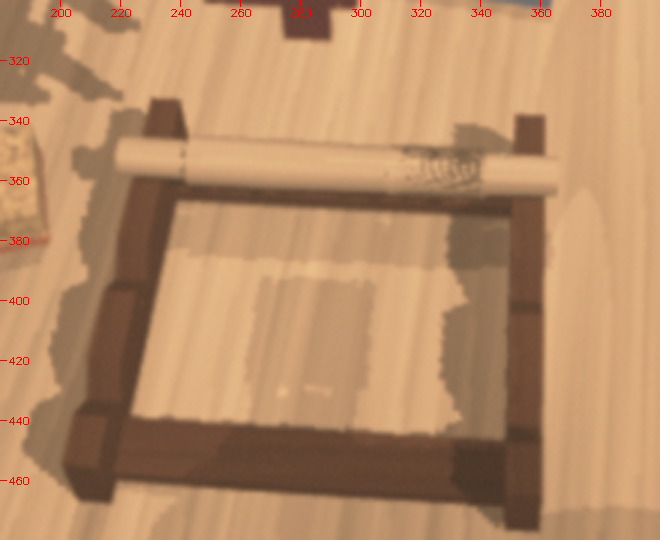

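The plain spindle lies in the first cradle notch pair, from (220,352) to (365,358). Now the beaded one.

>>> carry_out(series=[[[-0.002,0.04,0],0.1,0.55],[[-0.033,0.557,0.02],1.0,0.55],[[-0.033,0.557,0.02],1.0,0.55],[[-0.033,0.557,0.02],1.0,0.55],[[-0.033,0.557,0.02],1.0,0.55],[[-0.033,0.557,0.02],1.0,0.55],[[-0.033,0.557,0.02],1.0,0.55],[[-0.033,0.557,0.02],1.0,0.55],[[-0.033,0.557,0.02],1.0,0.55],[[-0.033,0.557,0.02],1.0,0.55],[[-0.033,0.557,0.02],1.0,0.55],[[-0.033,0.557,0.02],1.0,0.55],[[-0.033,0.557,0.02],1.0,0.55],[[-0.033,0.557,0.02],1.0,0.55],[[-0.033,0.557,0.02],1.0,0.55],[[-0.033,0.557,0.02],1.0,0.55],[[-0.033,0.557,0.02],1.0,0.55],[[-0.033,0.557,0.02],1.0,0.55],[[-0.033,0.557,0.02],1.0,0.55]])

```text
clock: 8.58
tool_pos: [0.5125, -0.3152, 0.1839]
tool_rot: [-180.0, 0.0, -2.3]
contact_force: [-1.1, 0.8, 0.1]
finger_gap: 0.0482
```

```bash
python3 -c "
from h import *
go(.516,-.315,.064,-2.35)"
```

```text
shift [ 0.0035 -0.0003  0.1199] twist 0.016 now [ 0.5125 -0.3152  0.1839] [-1.7999e+02  1.0000e-02 -2.2500e+00] t 8.58
```

>>> carry_out(series=[[[0.0035,0,0.03],0,0.55],[[0.0035,0,0.06],0,0.55],[[0.0035,0,0.08],0,0.55],[[0.0035,0,0.1],0,0.55],[[0.0035,0,0.112],0,0.55],[[0.0035,0,0.12],0,0.55],[[0.0035,0,0.12],0,0.55],[[0.0035,0,0.12],0,0.2],[[0.0035,0,0.12],0,0.2],[[0.0035,0,0.12],0,0.2],[[0.0035,0,0.12],0,0.2],[[0.0035,0,0.12],0,0.2],[[0.0035,0,0.12],0,0.2],[[0.0035,0,0.12],0,0.2]])

```text
clock: 9.75
tool_pos: [0.5166, -0.3154, 0.0649]
tool_rot: [-179.9, -0.1, -2.4]
contact_force: [2.5, 8.7, 4.7]
finger_gap: 0.0274
```

```bash
python3 -c "
from h import *
go(.505,.3127,.20,3.8)"
```

```text
shift [-0.0377 -0.6273 -0.1341] twist -1.032 now [ 0.5166 -0.3154  0.0649] [-1.7991e+02 -7.0000e-02 -2.3900e+00] t 9.75
```

>>> carry_out(series=[[[0,0,-0.01],0,0.2],[[0,0,-0.03],0,0.2],[[0,0,-0.06],0,0.2],[[0,-0.01,-0.09],0,0.2],[[0,-0.03,-0.12],0,0.2],[[-0.002,-0.06,-0.134],0,0.2],[[-0.005,-0.1,-0.134],-0.1,0.2],[[-0.008,-0.14,-0.134],-0.2,0.2],[[-0.011,-0.18,-0.134],-0.3,0.2],[[-0.014,-0.22,-0.134],-0.35,0.2],[[-0.017,-0.26,-0.134],-0.4,0.2],[[-0.02,-0.3,-0.134],-0.5,0.2],[[-0.022,-0.34,-0.134],-0.55,0.2],[[-0.024,-0.38,-0.134],-0.6,0.2],[[-0.026,-0.42,-0.134],-0.7,0.2],[[-0.028,-0.46,-0.134],-0.75,0.2],[[-0.031,-0.5,-0.134],-0.8,0.2],[[-0.034,-0.54,-0.134],-0.9,0.2],[[-0.036,-0.58,-0.134],-1.0,0.2],[[-0.037,-0.605,-0.134],-1.03,0.2]])

```text
clock: 11.42
tool_pos: [0.5037, 0.2927, 0.199]
tool_rot: [-179.9, -0.1, 4.0]
contact_force: [-0.3, 0.2, -1.1]
finger_gap: 0.0282
```

>>> carry_out(series=[[[0,-0.016,0],0,0.2],[[0,-0.022,0],0,0.2],[[0,-0.022,0],0,0.2],[[0,-0.022,0],0,0.2],[[0,-0.022,0],0,0.2]])

```text
clock: 11.83
tool_pos: [0.5022, 0.3095, 0.1977]
tool_rot: [180.0, 0.0, 3.7]
contact_force: [0.3, -0.2, -1.6]
finger_gap: 0.0274
```

```bash
python3 -c "
from h import *
print(ctrl.get_state()['finger_gap'])
go(.505,.3127,.0455,3.8)"
```

```text
0.027393137290665982
shift [ 0.003  -0.0031  0.1522] twist -0.009 now [0.5022 0.3095 0.1977] [1.7996e+02 3.0000e-02 3.7500e+00] t 11.83
```

>>> carry_out(series=[[[0.003,-0.003,0.02],0,0.2],[[0.003,-0.003,0.05],0,0.2],[[0.003,-0.003,0.08],0,0.2],[[0.003,-0.003,0.1],0,0.2],[[0.003,-0.003,0.115],0,0.2],[[0.003,-0.003,0.125],0,0.2],[[0.003,-0.003,0.134],0,0.2],[[0.003,-0.003,0.141],0,0.2],[[0.003,-0.003,0.147],0,0.2],[[0.003,-0.003,0.151],0,0.2],[[0.003,-0.003,0.153],0,0.2],[[0.003,-0.003,0.153],0,0.2]])

```text
clock: 12.83
tool_pos: [0.5053, 0.3142, 0.0457]
tool_rot: [180.0, -0.0, 3.8]
contact_force: [-0.9, -3.5, 5.1]
finger_gap: 0.0275
```

```bash
python3 -c "
from h import *
snap('w4')"
```

```text
(no output)
```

View pics/w4.png

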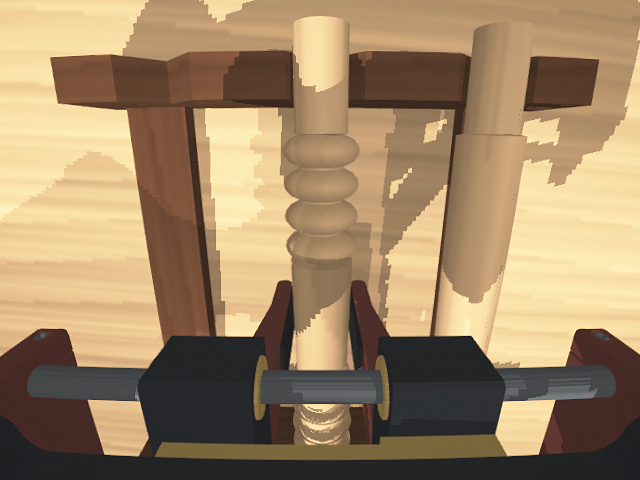

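The beaded spindle is seated in the middle notch at (320,80), with plain beside it at (500,80). Release, lift and go for the vase spindle.

>>> carry_out(series=[[[0,0,0],0,0.35],[[0,0,0],0,0.45],[[0,0,0],0,0.55],[[0,0,0],0,0.55],[[0,0,-0.01],0,0.55],[[0,0,-0.03],0,0.55],[[0,0,-0.06],0,0.55],[[0,0,-0.1],0,0.55],[[0,0,-0.13],0,0.55],[[0,0,-0.14],0,0.55],[[0,0,-0.14],0,0.55],[[0,0,-0.14],0,0.55]])

```text
clock: 13.88
tool_pos: [0.5048, 0.3143, 0.1848]
tool_rot: [-180.0, -0.0, 3.8]
contact_force: [0.2, 0.6, -0.6]
finger_gap: 0.0483
```

```bash
python3 -c "
from h import *
go(.513,-.3855,.18,-2.3)"
```

```text
shift [-0.0386  0.6988  0.0045] twist 1.022 now [0.5048 0.3143 0.1848] [-1.7998e+02 -3.0000e-02  3.8300e+00] t 13.88
```

>>> carry_out(series=[[[0,0.03,0],0.1,0.55],[[-0.0385,0.699,0.0045],1.02,0.55],[[-0.0385,0.699,0.0045],1.02,0.55],[[-0.0385,0.699,0.0045],1.02,0.55],[[-0.0385,0.699,0.0045],1.02,0.55],[[-0.0385,0.699,0.0045],1.02,0.55],[[-0.0385,0.699,0.0045],1.02,0.55],[[-0.0385,0.699,0.0045],1.02,0.55],[[-0.0385,0.699,0.0045],1.02,0.55],[[-0.0385,0.699,0.0045],1.02,0.55],[[-0.0385,0.699,0.0045],1.02,0.55],[[-0.0385,0.699,0.0045],1.02,0.55],[[-0.0385,0.699,0.0045],1.02,0.55],[[-0.0385,0.699,0.0045],1.02,0.55],[[-0.0385,0.699,0.0045],1.02,0.55],[[-0.0385,0.699,0.0045],1.02,0.55],[[-0.0385,0.699,0.0045],1.02,0.55],[[-0.0385,0.699,0.0045],1.02,0.55],[[-0.0385,0.699,0.0045],1.02,0.55],[[-0.0385,0.699,0.0045],1.02,0.55]])

```text
clock: 15.55
tool_pos: [0.512, -0.3846, 0.1777]
tool_rot: [-179.8, 0.2, -2.3]
contact_force: [-0.0, -0.3, 0.2]
finger_gap: 0.0479
```

>>> carry_out(series=[[[0,0,0],0,0.55],[[0,0,0],0,0.55],[[0,0,0],0,0.55]])

```text
clock: 15.8
tool_pos: [0.5135, -0.3841, 0.18]
tool_rot: [-180.0, 0.0, -2.2]
contact_force: [0.1, -0.2, -0.1]
finger_gap: 0.0483
```

```bash
python3 -c "
from h import *
go(.513,-.3855,.064,-2.3)"
```

```text
shift [-0.0004  0.0015  0.116 ] twist 0.019 now [ 0.5135 -0.3841  0.18  ] [-1.7997e+02  3.0000e-02 -2.1800e+00] t 15.8
```

>>> carry_out(series=[[[0,0.0015,0.03],0,0.55],[[0,0.0015,0.06],0,0.55],[[0,0.0015,0.08],0,0.55],[[0,0.0015,0.1],0,0.55],[[0,0.0015,0.11],0,0.55],[[0,0.0015,0.116],0,0.55],[[0,0.0015,0.116],0,0.55],[[0,0.0015,0.116],0,0.2],[[0,0.0015,0.116],0,0.2],[[0,0.0015,0.116],0,0.2],[[0,0.0015,0.116],0,0.2],[[0,0.0015,0.116],0,0.2],[[0,0.0015,0.116],0,0.2],[[0,0.0015,0.116],0,0.2]])

```text
clock: 16.97
tool_pos: [0.514, -0.3854, 0.0654]
tool_rot: [-179.9, -0.0, -2.3]
contact_force: [2.2, 9.0, 3.7]
finger_gap: 0.0276
```

```bash
python3 -c "
from h import *
go(.5003,.3826,.20,3.8)"
```

```text
shift [-0.0448 -0.7671 -0.1329] twist -1.022 now [ 0.514  -0.3854  0.0654] [-1.7987e+02 -5.0000e-02 -2.3300e+00] t 16.97
```

>>> carry_out(series=[[[0,0,-0.01],0,0.2],[[0,0,-0.03],0,0.2],[[0,0,-0.06],0,0.2],[[0,-0.01,-0.09],0,0.2],[[0,-0.03,-0.12],0,0.2],[[-0.002,-0.06,-0.133],0,0.2],[[-0.005,-0.1,-0.133],-0.1,0.2],[[-0.008,-0.14,-0.133],-0.2,0.2],[[-0.011,-0.18,-0.133],-0.25,0.2],[[-0.014,-0.22,-0.133],-0.3,0.2],[[-0.016,-0.26,-0.133],-0.35,0.2],[[-0.018,-0.3,-0.133],-0.4,0.2],[[-0.02,-0.34,-0.133],-0.45,0.2],[[-0.022,-0.38,-0.133],-0.5,0.2],[[-0.024,-0.42,-0.133],-0.55,0.2],[[-0.026,-0.46,-0.133],-0.6,0.2],[[-0.028,-0.5,-0.133],-0.65,0.2],[[-0.031,-0.54,-0.133],-0.7,0.2],[[-0.034,-0.58,-0.133],-0.75,0.2],[[-0.036,-0.6,-0.133],-0.8,0.2]])

```text
clock: 18.63
tool_pos: [0.5015, 0.2176, 0.1986]
tool_rot: [-179.9, -0.2, 2.6]
contact_force: [-0.1, -0.5, -1.4]
finger_gap: 0.0276
```

>>> carry_out(series=[[[-0.001,-0.02,0],0,0.2],[[-0.002,-0.05,0],-0.05,0.2],[[-0.004,-0.09,0],-0.1,0.2],[[-0.006,-0.13,0],-0.15,0.2],[[-0.008,-0.155,0],-0.2,0.2],[[-0.009,-0.167,0],-0.22,0.2],[[-0.009,-0.167,0],-0.22,0.2],[[-0.009,-0.167,0],-0.22,0.2],[[-0.009,-0.167,0],-0.22,0.2]])

```text
clock: 19.38
tool_pos: [0.485, 0.3788, 0.1973]
tool_rot: [180.0, 0.0, 3.8]
contact_force: [-1.1, 0.4, -0.8]
finger_gap: 0.0274
```

```bash
python3 -c "
from h import *
print(ctrl.get_state()['finger_gap'])
go(.5003,.3826,.046,3.8)"
```

```text
0.02741174228435825
shift [ 0.0156 -0.0029  0.1513] twist -0.002 now [0.485  0.3788 0.1973] [1.7996e+02 2.0000e-02 3.7900e+00] t 19.38
```

>>> carry_out(series=[[[0.008,-0.002,0.02],0,0.2],[[0.0155,-0.003,0.05],0,0.2],[[0.0155,-0.003,0.08],0,0.2],[[0.0155,-0.003,0.1],0,0.2],[[0.0155,-0.003,0.115],0,0.2],[[0.0155,-0.003,0.125],0,0.2],[[0.0155,-0.003,0.134],0,0.2],[[0.0155,-0.003,0.141],0,0.2],[[0.0155,-0.003,0.147],0,0.2],[[0.0155,-0.003,0.15],0,0.2],[[0.0155,-0.003,0.152],0,0.2],[[0.0155,-0.003,0.152],0,0.2]])

```text
clock: 20.38
tool_pos: [0.5004, 0.3841, 0.0465]
tool_rot: [180.0, -0.0, 3.8]
contact_force: [-1.5, -3.8, 5.5]
finger_gap: 0.0274
```

```bash
python3 -c "
from h import *
snap('w5')"
```

```text
(no output)
```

View pics/w5.png

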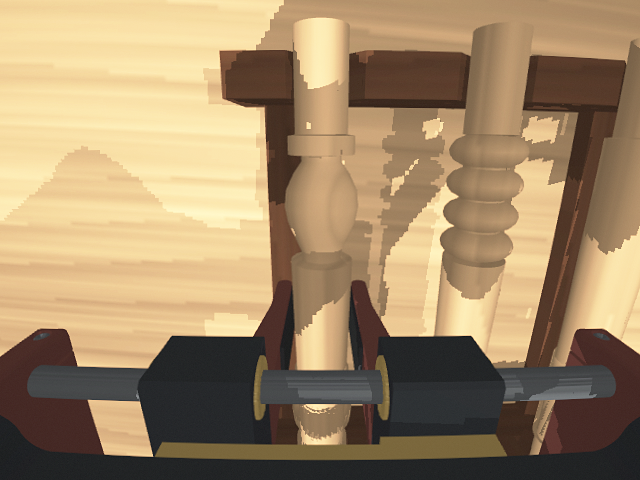

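The vase spindle is seated at (320,75) next to beaded. I release, lift, and get a view of the cradle from above before taking the tool.

>>> carry_out(series=[[[0,0,0],0,0.35],[[0,0,0],0,0.45],[[0,0,0],0,0.55],[[0,0,0],0,0.55],[[0,0,-0.01],0,0.55],[[0,0,-0.03],0,0.55],[[0,0,-0.06],0,0.55],[[-0.02,0.02,-0.1],0,0.55],[[-0.04,0.05,-0.14],0,0.55],[[-0.05,0.07,-0.18],0,0.55],[[-0.05,0.07,-0.22],0,0.55],[[-0.05,0.07,-0.25],0,0.55],[[-0.05,0.07,-0.25],0,0.55],[[-0.05,0.07,-0.25],0,0.55],[[-0.05,0.07,-0.25],0,0.55]])

```text
clock: 21.68
tool_pos: [0.4549, 0.3111, 0.2956]
tool_rot: [-180.0, -0.1, 3.8]
contact_force: [0.0, 0.5, 0.5]
finger_gap: 0.0483
```

```bash
python3 -c "
from h import *
snap('w6')
go(.497,-.315,.20,88.7)"
```

```text
shift [0.0008 0.6272 0.0946] twist -14.143 now [0.4543 0.3108 0.2942] [1.7996e+02 8.0000e-02 3.8400e+00] t 21.73
```

View pics/w6.png

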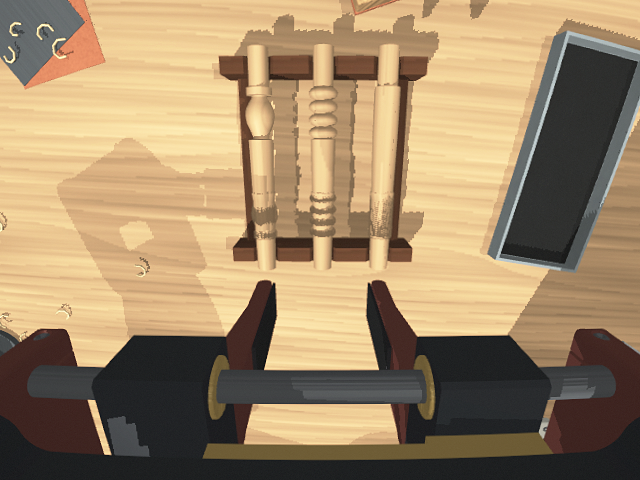

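All three spindles lie in the cradle: vase (262,155), beaded (322,155), plain (383,155). Now the parting tool, gripper turned across its handle.

>>> carry_out(series=[[[0.001,0.627,0.08],-14.14,0.55],[[0.001,0.627,0.08],-14.14,0.55],[[0.001,0.627,0.08],-14.14,0.55],[[0.001,0.627,0.08],-14.14,0.55],[[0.001,0.627,0.08],-14.14,0.55],[[0.001,0.627,0.08],-14.14,0.55],[[0.001,0.627,0.08],-14.14,0.55],[[0.001,0.627,0.08],-14.14,0.55],[[0.001,0.627,0.08],-14.14,0.55],[[0.001,0.627,0.08],-14.14,0.55],[[0.001,0.627,0.08],-14.14,0.55],[[0.001,0.627,0.08],-14.14,0.55],[[0.001,0.627,0.08],-14.14,0.55],[[0.001,0.627,0.08],-14.14,0.55],[[0.001,0.627,0.08],-14.14,0.55],[[0.001,0.627,0.08],-14.14,0.55],[[0.001,0.627,0.08],-14.14,0.55],[[0.001,0.627,0.08],-14.14,0.55],[[0.001,0.627,0.08],-14.14,0.55],[[0.001,0.627,0.08],-14.14,0.55]])

```text
clock: 23.4
tool_pos: [0.497, -0.3131, 0.2133]
tool_rot: [-179.8, -0.1, 88.7]
contact_force: [0.2, 0.2, 0.0]
finger_gap: 0.0481
```

>>> carry_out(series=[[[0,0,0],0,0.55],[[0,0,0],0,0.55],[[0,0,0],0,0.55],[[0,0,0],0,0.55]])

```text
clock: 23.73
tool_pos: [0.4982, -0.3136, 0.2155]
tool_rot: [180.0, 0.0, 88.7]
contact_force: [0.2, 0.1, -0.6]
finger_gap: 0.0488
```

```bash
python3 -c "
from h import *
snap('w7')
go(.4983,-.316,.030,88.7)"
```

```text
shift [-0.0021  0.0002  0.1855] twist 0.005 now [ 0.4981 -0.3138  0.2155] [1.7998e+02 1.0000e-02 8.8730e+01] t 23.78
```

View pics/w7.png

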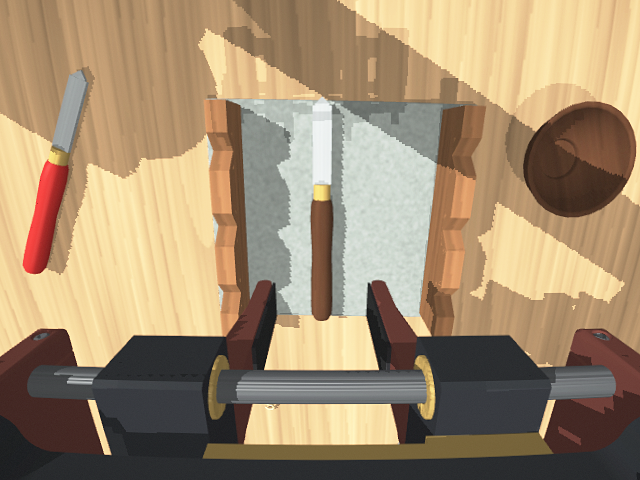

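The tool lies straight up the picture, handle end at (322,320) and tip at (322,98), centred between the jaws. I check the numbers, and the rack rails with them.

```bash
python3 - <<'E'
from h import *
f=np.load("w7.npy",allow_pickle=True).item();st=f["st"]
P=plane(f,[(321.5,320),(322,97.5)],.022,st);d=P[1]-P[0];print(P.round(4),P.mean(0),np.linalg.norm(d),np.degrees(np.arctan2(d[1],d[0])))
print("ferrule",plane(f,[(321,184),(320,200)],.03,st))
P=plane(f,[(205,100),(227,100),(463,107),(484,107)],.064,st);print(P,P.mean(0))
crop(f["image"],190,80,270,330,2,"c7a");crop(f["image"],420,80,500,330,2,"c7b")
E
```

```text
[[ 0.4972 -0.4308  0.022 ]
 [ 0.5025 -0.1957  0.022 ]] [ 0.49986201 -0.31325145  0.022     ] 0.23521117757878576 88.70120354614889
ferrule [[ 0.49990352 -0.27549542  0.03      ]
 [ 0.49857967 -0.29127924  0.03      ]]
[[ 0.40570123 -0.1990785   0.064     ]
 [ 0.42401186 -0.19971229  0.064     ]
 [ 0.61957218 -0.20869428  0.064     ]
 [ 0.63746224 -0.20872736  0.064     ]] [ 0.52168688 -0.20405311  0.064     ]
```

>>> carry_out(series=[[[-0.002,0.001,0.03],0,0.55],[[-0.002,0.001,0.06],0,0.55],[[-0.002,0.001,0.09],0,0.55],[[-0.002,0.001,0.12],0,0.55],[[-0.002,0.001,0.145],0,0.55],[[-0.002,0.001,0.16],0,0.55],[[-0.002,0.001,0.17],0,0.55],[[-0.002,0.001,0.178],0,0.55],[[-0.002,0.001,0.183],0,0.55],[[-0.002,0.001,0.185],0,0.55],[[-0.002,0.001,0.185],0,0.55],[[-0.002,0.001,0.185],0,0.15],[[-0.002,0.001,0.185],0,0.15],[[-0.002,0.001,0.185],0,0.15],[[-0.002,0.001,0.185],0,0.15],[[-0.002,0.001,0.185],0,0.15],[[-0.002,0.001,0.185],0,0.15],[[-0.002,0.001,0.185],0,0.15]], grip_force=30)

```text
clock: 25.28
tool_pos: [0.499, -0.3166, 0.0307]
tool_rot: [180.0, 0.0, 88.7]
contact_force: [-1.3, -0.0, 5.6]
finger_gap: 0.0232
```

```bash
python3 -c "
from h import *
go(.499,-.316,.20,88.7)
go(.5325,.003,.20,174.7)
go(.5325,.003,.20,-5.3)"
```

```text
shift [ 0.0005  0.     -0.1693] twist -0.004 now [ 0.499  -0.3166  0.0307] [1.7998e+02 2.0000e-02 8.8670e+01] t 25.28
shift [ 0.3202  0.0262 -0.1694] twist -14.338 now [ 0.499  -0.3166  0.0307] [1.7998e+02 2.0000e-02 8.8670e+01] t 25.28
shift [ 0.3202  0.0262 -0.1694] twist 15.662 now [ 0.499  -0.3166  0.0307] [1.7998e+02 2.0000e-02 8.8670e+01] t 25.28
```

>>> carry_out(series=[[[0,0,-0.01],0,0.15],[[0,0,-0.03],0,0.15],[[0,0,-0.06],0,0.15],[[0,0,-0.09],0,0.15],[[0,0,-0.12],0,0.15],[[0.01,0,-0.15],0.5,0.15],[[0.03,0.003,-0.17],1.5,0.15],[[0.055,0.006,-0.17],2.6,0.15],[[0.08,0.009,-0.17],3.7,0.15],[[0.105,0.012,-0.17],4.8,0.15],[[0.13,0.014,-0.17],5.9,0.15],[[0.155,0.016,-0.17],7,0.15],[[0.18,0.018,-0.17],8.1,0.15],[[0.205,0.02,-0.17],9.2,0.15],[[0.23,0.022,-0.17],10.3,0.15],[[0.255,0.023,-0.17],11.4,0.15],[[0.275,0.024,-0.17],12.5,0.15],[[0.295,0.025,-0.17],13.6,0.15],[[0.31,0.026,-0.17],14.7,0.15],[[0.32,0.026,-0.17],15.66,0.15]])

```text
clock: 26.95
tool_pos: [0.532, 0.0044, 0.2004]
tool_rot: [-180.0, 0.0, -5.5]
contact_force: [-0.2, -0.3, -2.2]
finger_gap: 0.0235
```

>>> carry_out(series=[[[0,0,0],0,0.15],[[0,0,0],0,0.15],[[0,0,0],0,0.15],[[0,0,0],0,0.15]])

```text
clock: 27.28
tool_pos: [0.5321, 0.0022, 0.2002]
tool_rot: [180.0, 0.0, -5.2]
contact_force: [-0.1, -0.0, -1.5]
finger_gap: 0.0232
```

```bash
python3 -c "
from h import *
f=np.load('w1.npy',allow_pickle=True).item();crop(f['image'],0,30,150,280,2,'c8')
snap('w8')
"
```

```text
(no output)
```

View pics/c8.png

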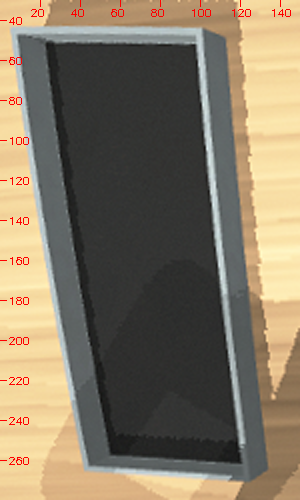

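View pics/w8.png

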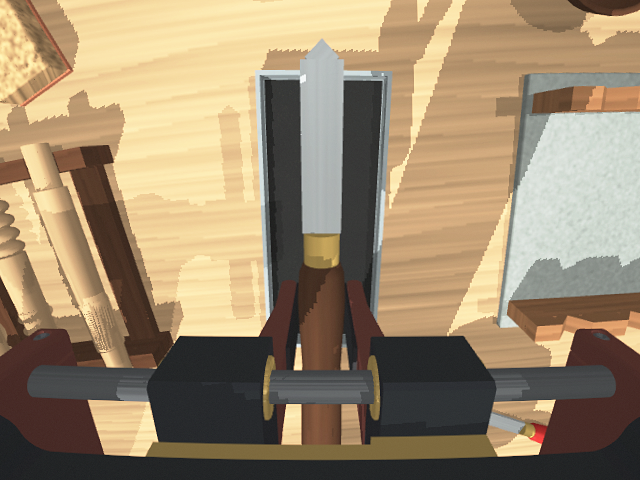

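The tool is straight in the jaws over the tray, whose far top corners are at (257,72) and (390,73). I check both tray estimates.

```bash
python3 - <<'E'
from h import *
f=np.load("w8.npy",allow_pickle=True).item();st=f["st"]
P=plane(f,[(257,72),(390.5,73)],.024,st)[:,:2];d=P[0]-P[1];n=np.array([-d[1],d[0]])/np.linalg.norm(d);print(P,np.linalg.norm(d),P.mean(0)+.14*n*(-1 if n[0]>0 else 1),np.degrees(np.arctan2(d[1],d[0]))-90)
f=np.load("w1.npy",allow_pickle=True).item();st=f["st"]
P=plane(f,[(6.5,44.5),(101,45),(122,263),(43,263.5)],.024,st)[:,:2];print(P,P.mean(0))
go(.534,.003,.0245,-5.3)
E
```

```text
[[ 0.67462498  0.04587169]
 [ 0.66336661 -0.07028914]] 0.11670514417051665 [0.52964875 0.00129686] -5.5358463817702415
[[ 0.67454458  0.04617815]
 [ 0.66324387 -0.07151548]
 [ 0.39715413 -0.04286174]
 [ 0.39997125  0.07287627]] [0.53372846 0.0011693 ]
shift [ 0.0018 -0.0011  0.1757] twist 0.009 now [0.5321 0.0021 0.2002] [ 1.7999e+02  1.0000e-02 -5.2500e+00] t 27.33
```

>>> carry_out(series=[[[-0.002,0,0.02],0,0.15],[[-0.002,0,0.05],0,0.15],[[-0.002,0,0.08],0,0.15],[[-0.002,0,0.11],0,0.15],[[-0.002,0,0.13],0,0.15],[[-0.002,0,0.145],0,0.15],[[-0.002,0,0.155],0,0.15],[[-0.002,0,0.163],0,0.15],[[-0.002,0,0.169],0,0.15],[[-0.002,0,0.173],0,0.15],[[-0.002,0,0.175],0,0.15],[[-0.002,0,0.1755],0,0.15],[[-0.002,0,0.1755],0,0.15]])

```text
clock: 28.42
tool_pos: [0.5306, 0.0031, 0.0251]
tool_rot: [-180.0, -0.0, -5.3]
contact_force: [-0.4, -0.1, -1.9]
finger_gap: 0.0238
```

>>> carry_out(series=[[[0,0,0.0005],0,0.15],[[0,0,0.001],0,0.15],[[0,0,0.001],0,0.15],[[0,0,0.001],0,0.15]])

```text
clock: 28.75
tool_pos: [0.5308, 0.0031, 0.0247]
tool_rot: [-180.0, -0.1, -5.3]
contact_force: [-1.1, -0.9, 4.4]
finger_gap: 0.0233
```

Contact with the tray floor (4.4 N). Open gently and lift.

>>> carry_out(series=[[[0,0,0],0,0.3],[[0,0,0],0,0.4],[[0,0,0],0,0.55],[[0,0,0],0,0.55],[[0,0,0],0,0.55],[[0,0,-0.01],0,0.55],[[0,0,-0.03],0,0.55],[[0,0,-0.06],0,0.55],[[0,0,-0.1],0,0.55],[[-0.02,0,-0.14],0,0.55],[[-0.05,0,-0.18],0,0.55],[[-0.07,0,-0.22],0,0.55],[[-0.08,0,-0.25],0,0.55],[[-0.08,0,-0.25],0,0.55],[[-0.08,0,-0.25],0,0.55]], grip_force=20)

```text
clock: 30.0
tool_pos: [0.4513, 0.0105, 0.2768]
tool_rot: [-180.0, -0.4, -5.3]
contact_force: [-0.1, -0.2, -1.3]
finger_gap: 0.0482
```

```bash
python3 - <<'E'
from h import *
snap('w9')
f=np.load("w6.npy",allow_pickle=True).item();st=f["st"]
for n,a,b in [("vase",(258.5,45),(265,270)),("beaded",(323,45),(322,269)),("plain",(387,45),(379,270))]:
    P=plane(f,[a,b],.044,st); d=P[0]-P[1]; print(n,P.mean(0).round(4),np.linalg.norm(d).round(4),np.degrees(np.arctan2(d[1],d[0])).round(2))
go(.5003,.3841,.18,3.8)
E
```

```text
vase [0.4994 0.3835 0.044 ] 0.2564 2.8
beaded [0.5047 0.3133 0.044 ] 0.2545 3.69
plain [0.509  0.2433 0.044 ] 0.2564 4.7
shift [ 0.0145 -0.3766  0.095 ] twist -1.513 now [0.4509 0.0104 0.2749] [-179.98   -0.19   -5.28] t 30.05
```

View pics/w9.png

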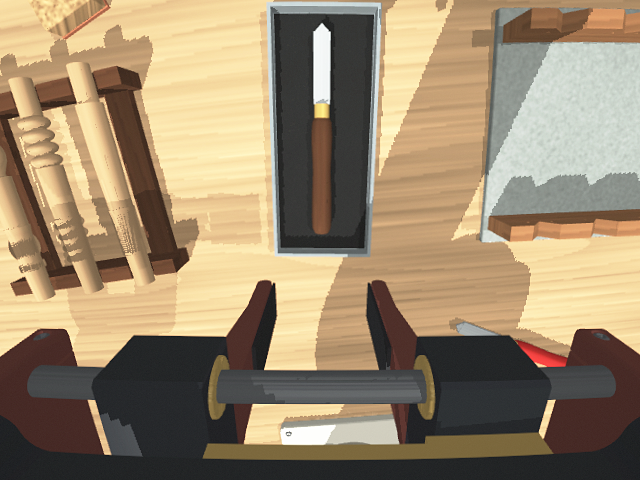

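The tool lies along the tray, tip (322,25) to handle end (322,235). Now the spindles go back, gripping each at the point used before. Plain first.

```bash
python3 -c "
from h import *
go(.5102,.2425,.16,3.8)"
```

```text
shift [ 0.0373 -0.2365  0.1151] twist -1.513 now [0.4509 0.0104 0.2749] [-179.98   -0.19   -5.28] t 30.05
```

>>> carry_out(series=[[[0.037,-0.236,0.115],-1.5,0.55],[[0.037,-0.236,0.115],-1.5,0.55],[[0.037,-0.236,0.115],-1.5,0.55],[[0.037,-0.236,0.115],-1.5,0.55],[[0.037,-0.236,0.115],-1.5,0.55],[[0.037,-0.236,0.115],-1.5,0.55],[[0.037,-0.236,0.115],-1.5,0.55],[[0.037,-0.236,0.115],-1.5,0.55],[[0.037,-0.236,0.115],-1.5,0.55],[[0.037,-0.236,0.115],-1.5,0.55],[[0.037,-0.236,0.115],-1.5,0.55]])

```text
clock: 30.97
tool_pos: [0.5091, 0.2406, 0.1589]
tool_rot: [180.0, 0.0, 3.6]
contact_force: [-0.2, -0.2, 0.5]
finger_gap: 0.0482
```

```bash
python3 -c "
from h import *
go(.5102,.2425,.0445,3.8)"
```

```text
shift [ 0.0012 -0.0018  0.1144] twist -0.028 now [0.5091 0.2406 0.1589] [1.7999e+02 1.0000e-02 3.6300e+00] t 30.97
```

>>> carry_out(series=[[[0.001,-0.002,0.03],-0.03,0.55],[[0.001,-0.002,0.06],-0.03,0.55],[[0.001,-0.002,0.08],-0.03,0.55],[[0.001,-0.002,0.1],-0.03,0.55],[[0.001,-0.002,0.11],-0.03,0.55],[[0.001,-0.002,0.114],-0.03,0.55],[[0.001,-0.002,0.114],-0.03,0.55],[[0.001,-0.002,0.114],-0.03,0.2],[[0.001,-0.002,0.114],-0.03,0.2],[[0.001,-0.002,0.114],-0.03,0.2],[[0.001,-0.002,0.114],-0.03,0.2],[[0.001,-0.002,0.114],-0.03,0.2],[[0.001,-0.002,0.114],-0.03,0.2],[[0.001,-0.002,0.114],-0.03,0.2]], grip_force=20)

```text
clock: 32.13
tool_pos: [0.5108, 0.2434, 0.0458]
tool_rot: [180.0, -0.1, 3.9]
contact_force: [1.0, -6.1, 6.0]
finger_gap: 0.0272
```

```bash
python3 -c "
from h import *
go(.519,-.245,.18,-2.3)"
```

```text
shift [-0.0251  0.4879 -0.1339] twist 1.039 now [0.5108 0.2434 0.0458] [ 1.7995e+02 -8.0000e-02  3.9300e+00] t 32.13
```

>>> carry_out(series=[[[0,0,-0.01],0,0.2],[[0,0,-0.03],0,0.2],[[0,0,-0.06],0,0.2],[[0,0.01,-0.09],0,0.2],[[0,0.03,-0.12],0,0.2],[[-0.002,0.06,-0.134],0.05,0.2],[[-0.004,0.09,-0.134],0.1,0.2],[[-0.006,0.125,-0.134],0.2,0.2],[[-0.008,0.16,-0.134],0.3,0.2],[[-0.01,0.195,-0.134],0.4,0.2],[[-0.012,0.23,-0.134],0.5,0.2],[[-0.014,0.265,-0.134],0.6,0.2],[[-0.016,0.3,-0.134],0.7,0.2],[[-0.018,0.335,-0.134],0.75,0.2],[[-0.02,0.37,-0.134],0.8,0.2],[[-0.021,0.405,-0.134],0.9,0.2],[[-0.022,0.44,-0.134],0.95,0.2],[[-0.024,0.465,-0.134],1.0,0.2],[[-0.025,0.48,-0.134],1.04,0.2],[[-0.025,0.488,-0.134],1.04,0.2]])

```text
clock: 33.8
tool_pos: [0.5182, -0.2461, 0.1793]
tool_rot: [180.0, -0.0, -2.5]
contact_force: [0.4, -0.5, -1.4]
finger_gap: 0.0279
```

>>> carry_out(series=[[[0,0,0],0,0.2],[[0,0,0],0,0.2],[[0,0,0],0,0.2]])

```text
clock: 34.05
tool_pos: [0.5181, -0.2431, 0.1787]
tool_rot: [-180.0, 0.0, -2.3]
contact_force: [-0.2, 0.5, -1.1]
finger_gap: 0.0275
```

```bash
python3 -c "
from h import *
go(.519,-.245,.066,-2.3)"
```

```text
shift [0.001  0.002  0.1127] twist 0.004 now [ 0.5181 -0.2431  0.1787] [-1.7997e+02  3.0000e-02 -2.2800e+00] t 34.05
```

>>> carry_out(series=[[[0.001,0.002,0.02],0,0.2],[[0.001,0.002,0.045],0,0.2],[[0.001,0.002,0.065],0,0.2],[[0.001,0.002,0.08],0,0.2],[[0.001,0.002,0.09],0,0.2],[[0.001,0.002,0.098],0,0.2],[[0.001,0.002,0.105],0,0.2],[[0.001,0.002,0.109],0,0.2],[[0.001,0.002,0.112],0,0.2],[[0.001,0.002,0.113],0,0.2],[[0.001,0.002,0.113],0,0.2]])

```text
clock: 34.97
tool_pos: [0.5194, -0.2463, 0.0666]
tool_rot: [-180.0, -0.0, -2.4]
contact_force: [-0.7, 2.2, 3.9]
finger_gap: 0.0276
```

```bash
python3 -c "
from h import *
snap('w10')"
```

```text
(no output)
```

View pics/w10.png

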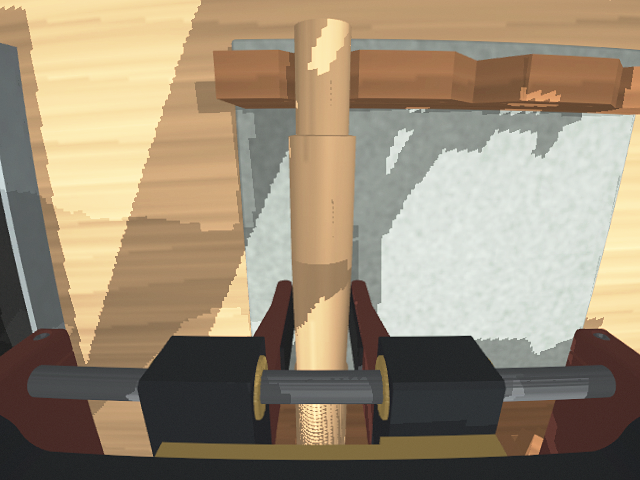

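Plain is seated in the notch at (322,80) with contact. Release, lift, and go back for beaded.

>>> carry_out(series=[[[0,0,0],0,0.35],[[0,0,0],0,0.45],[[0,0,0],0,0.55],[[0,0,0],0,0.55],[[0,0,-0.01],0,0.55],[[0,0,-0.03],0,0.55],[[0,0,-0.06],0,0.55],[[0,0,-0.09],0,0.55],[[0,0,-0.11],0,0.55],[[0,0,-0.11],0,0.55],[[0,0,-0.11],0,0.55]])

```text
clock: 35.93
tool_pos: [0.5199, -0.2469, 0.1773]
tool_rot: [179.9, -0.2, -2.4]
contact_force: [0.1, -0.0, -0.2]
finger_gap: 0.0481
```

```bash
python3 -c "
from h import *
go(.5053,.314,.17,3.8)"
```

```text
shift [-0.0376 -0.5599  0.0064] twist -1.025 now [ 0.5199 -0.2469  0.1773] [ 1.7992e+02 -1.7000e-01 -2.3500e+00] t 35.93
```

>>> carry_out(series=[[[0,-0.03,0],0,0.55],[[-0.037,-0.56,0.005],-1.025,0.55],[[-0.037,-0.56,0.005],-1.025,0.55],[[-0.037,-0.56,0.005],-1.025,0.55],[[-0.037,-0.56,0.005],-1.025,0.55],[[-0.037,-0.56,0.005],-1.025,0.55],[[-0.037,-0.56,0.005],-1.025,0.55],[[-0.037,-0.56,0.005],-1.025,0.55],[[-0.037,-0.56,0.005],-1.025,0.55],[[-0.037,-0.56,0.005],-1.025,0.55],[[-0.037,-0.56,0.005],-1.025,0.55],[[-0.037,-0.56,0.005],-1.025,0.55],[[-0.037,-0.56,0.005],-1.025,0.55],[[-0.037,-0.56,0.005],-1.025,0.55],[[-0.037,-0.56,0.005],-1.025,0.55],[[-0.037,-0.56,0.005],-1.025,0.55],[[-0.037,-0.56,0.005],-1.025,0.55],[[-0.037,-0.56,0.005],-1.025,0.55],[[-0.037,-0.56,0.005],-1.025,0.55],[[-0.037,-0.56,0.005],-1.025,0.55]])

```text
clock: 37.6
tool_pos: [0.5053, 0.3132, 0.1706]
tool_rot: [180.0, 0.0, 3.7]
contact_force: [0.5, -0.6, 0.2]
finger_gap: 0.0483
```

```bash
python3 -c "
from h import *
go(.5053,.314,.045,3.8)"
```

```text
shift [ 1.000e-04 -8.000e-04  1.256e-01] twist -0.016 now [0.5053 0.3132 0.1706] [1.7999e+02 2.0000e-02 3.7000e+00] t 37.6
```

>>> carry_out(series=[[[0,-0.001,0.03],0,0.55],[[0,-0.001,0.06],0,0.55],[[0,-0.001,0.085],0,0.55],[[0,-0.001,0.105],0,0.55],[[0,-0.001,0.119],0,0.55],[[0,-0.001,0.1255],0,0.55],[[0,-0.001,0.1255],0,0.55],[[0,-0.001,0.1255],0,0.2],[[0,-0.001,0.1255],0,0.2],[[0,-0.001,0.1255],0,0.2],[[0,-0.001,0.1255],0,0.2],[[0,-0.001,0.1255],0,0.2],[[0,-0.001,0.1255],0,0.2],[[0,-0.001,0.1255],0,0.2]])

```text
clock: 38.77
tool_pos: [0.5059, 0.3133, 0.0465]
tool_rot: [179.8, -0.1, 3.9]
contact_force: [3.9, -13.4, 5.1]
finger_gap: 0.0273
```

```bash
python3 -c "
from h import *
go(.5166,-.3154,.18,-2.35)"
```

```text
shift [-0.0316  0.6284 -0.1318] twist 1.036 now [0.5059 0.3133 0.0465] [ 1.7984e+02 -6.0000e-02  3.8600e+00] t 38.77
```

>>> carry_out(series=[[[0,0,-0.01],0,0.2],[[0,0,-0.03],0,0.2],[[0,0,-0.06],0,0.2],[[0,0.01,-0.09],0,0.2],[[0,0.03,-0.12],0,0.2],[[-0.002,0.06,-0.132],0.05,0.2],[[-0.004,0.1,-0.132],0.1,0.2],[[-0.006,0.14,-0.132],0.2,0.2],[[-0.008,0.18,-0.132],0.25,0.2],[[-0.01,0.22,-0.132],0.3,0.2],[[-0.012,0.26,-0.132],0.4,0.2],[[-0.014,0.3,-0.132],0.5,0.2],[[-0.016,0.34,-0.132],0.55,0.2],[[-0.018,0.38,-0.132],0.6,0.2],[[-0.02,0.42,-0.132],0.7,0.2],[[-0.022,0.46,-0.132],0.75,0.2],[[-0.025,0.5,-0.132],0.8,0.2],[[-0.027,0.54,-0.132],0.9,0.2],[[-0.029,0.575,-0.132],0.95,0.2],[[-0.03,0.6,-0.132],1.0,0.2]])

```text
clock: 40.43
tool_pos: [0.5151, -0.2884, 0.1786]
tool_rot: [179.9, -0.1, -2.3]
contact_force: [0.0, -0.7, -1.0]
finger_gap: 0.0274
```

>>> carry_out(series=[[[-0.001,0.018,0],0.03,0.2],[[-0.0015,0.028,0],0.035,0.2],[[-0.0015,0.028,0],0.035,0.2],[[-0.0015,0.028,0],0.035,0.2],[[-0.0015,0.028,0],0.035,0.2],[[-0.0015,0.028,0],0.035,0.2]])

```text
clock: 40.93
tool_pos: [0.5124, -0.3117, 0.1773]
tool_rot: [-180.0, 0.0, -2.3]
contact_force: [-0.5, 0.1, -1.5]
finger_gap: 0.0273
```

```bash
python3 -c "
from h import *
print(ctrl.get_state()['finger_gap'])
go(.5166,-.3154,.0665,-2.35)"
```

```text
0.02726541904071014
shift [0.0043 0.0036 0.1108] twist 0.004 now [ 0.5124 -0.3117  0.1773] [-1.7998e+02  1.0000e-02 -2.3300e+00] t 40.93
```

>>> carry_out(series=[[[0.004,0.0035,0.02],0,0.2],[[0.004,0.0035,0.045],0,0.2],[[0.004,0.0035,0.065],0,0.2],[[0.004,0.0035,0.08],0,0.2],[[0.004,0.0035,0.09],0,0.2],[[0.004,0.0035,0.098],0,0.2],[[0.004,0.0035,0.104],0,0.2],[[0.004,0.0035,0.108],0,0.2],[[0.004,0.0035,0.11],0,0.2],[[0.004,0.0035,0.111],0,0.2],[[0.004,0.0035,0.111],0,0.2]])

```text
clock: 41.85
tool_pos: [0.5164, -0.3166, 0.0677]
tool_rot: [-180.0, -0.0, -2.4]
contact_force: [-2.5, 3.2, 7.1]
finger_gap: 0.0273
```

```bash
python3 -c "
from h import *
snap('w11')"
```

```text
(no output)
```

View pics/w11.png

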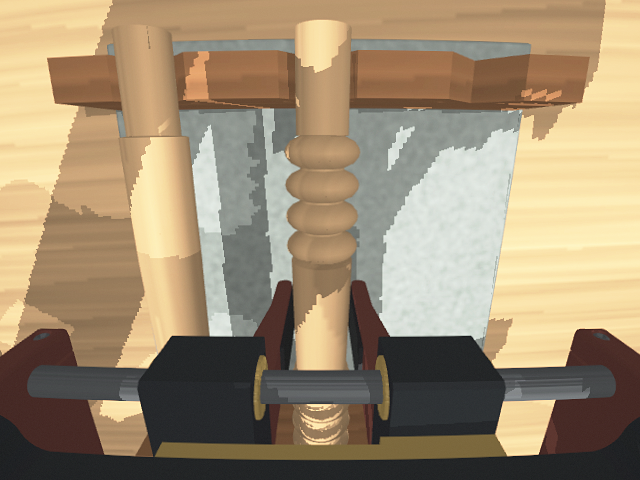

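Beaded is seated in the middle notch at (322,80), with plain at (148,80). Release and fetch the vase spindle.

>>> carry_out(series=[[[0,0,0],0,0.35],[[0,0,0],0,0.45],[[0,0,0],0,0.55],[[0,0,0],0,0.55],[[0,0,-0.01],0,0.55],[[0,0,-0.03],0,0.55],[[0,0,-0.06],0,0.55],[[0,0,-0.09],0,0.55],[[0,0,-0.11],0,0.55],[[0,0,-0.11],0,0.55],[[0,0,-0.11],0,0.55]])

```text
clock: 42.82
tool_pos: [0.5169, -0.3172, 0.1779]
tool_rot: [179.9, -0.2, -2.4]
contact_force: [0.4, 0.2, -0.6]
finger_gap: 0.048
```

```bash
python3 -c "
from h import *
go(.5004,.384,.17,3.8)"
```

```text
shift [-0.046  -0.6999  0.0066] twist -1.035 now [ 0.5169 -0.3172  0.1779] [ 1.799e+02 -1.600e-01 -2.410e+00] t 42.82
```

>>> carry_out(series=[[[0,-0.03,0],0,0.55],[[-0.046,-0.7,0.005],-1.035,0.55],[[-0.046,-0.7,0.005],-1.035,0.55],[[-0.046,-0.7,0.005],-1.035,0.55],[[-0.046,-0.7,0.005],-1.035,0.55],[[-0.046,-0.7,0.005],-1.035,0.55],[[-0.046,-0.7,0.005],-1.035,0.55],[[-0.046,-0.7,0.005],-1.035,0.55],[[-0.046,-0.7,0.005],-1.035,0.55],[[-0.046,-0.7,0.005],-1.035,0.55],[[-0.046,-0.7,0.005],-1.035,0.55],[[-0.046,-0.7,0.005],-1.035,0.55],[[-0.046,-0.7,0.005],-1.035,0.55],[[-0.046,-0.7,0.005],-1.035,0.55],[[-0.046,-0.7,0.005],-1.035,0.55],[[-0.046,-0.7,0.005],-1.035,0.55],[[-0.046,-0.7,0.005],-1.035,0.55],[[-0.046,-0.7,0.005],-1.035,0.55],[[-0.046,-0.7,0.005],-1.035,0.55],[[-0.046,-0.7,0.005],-1.035,0.55]])

```text
clock: 44.48
tool_pos: [0.4986, 0.3836, 0.1695]
tool_rot: [179.9, 0.2, 3.9]
contact_force: [0.7, -0.2, 0.4]
finger_gap: 0.0482
```

>>> carry_out(series=[[[0,0,0],0,0.55],[[0,0,0],0,0.55],[[0,0,0],0,0.55],[[0,0,0],0,0.55]])

```text
clock: 44.82
tool_pos: [0.5, 0.3834, 0.1713]
tool_rot: [180.0, 0.0, 3.7]
contact_force: [0.7, 0.2, -0.0]
finger_gap: 0.0483
```

```bash
python3 -c "
from h import *
go(.5004,.384,.045,3.8)"
```

```text
shift [ 0.0004 -0.0005  0.1263] twist -0.014 now [0.5    0.3834 0.1713] [180.     0.     3.71] t 44.82
```

>>> carry_out(series=[[[0,-0.0005,0.03],0,0.55],[[0,-0.0005,0.06],0,0.55],[[0,-0.0005,0.085],0,0.55],[[0,-0.0005,0.105],0,0.55],[[0,-0.0005,0.119],0,0.55],[[0,-0.0005,0.126],0,0.55],[[0,-0.0005,0.126],0,0.55],[[0,-0.0005,0.126],0,0.2],[[0,-0.0005,0.126],0,0.2],[[0,-0.0005,0.126],0,0.2],[[0,-0.0005,0.126],0,0.2],[[0,-0.0005,0.126],0,0.2],[[0,-0.0005,0.126],0,0.2],[[0,-0.0005,0.126],0,0.2]])

```text
clock: 45.98
tool_pos: [0.5005, 0.3831, 0.0465]
tool_rot: [179.9, -0.0, 3.8]
contact_force: [3.7, -12.0, 5.3]
finger_gap: 0.0278
```

```bash
python3 -c "
from h import *
go(.514,-.3854,.18,-2.3)"
```

```text
shift [-0.038   0.768  -0.1316] twist 1.025 now [0.5005 0.3831 0.0465] [ 1.7986e+02 -5.0000e-02  3.8500e+00] t 45.98
```

>>> carry_out(series=[[[0,0,-0.01],0,0.2],[[0,0,-0.03],0,0.2],[[0,0,-0.06],0,0.2],[[0,0.01,-0.09],0,0.2],[[0,0.03,-0.12],0,0.2],[[-0.002,0.06,-0.132],0.05,0.2],[[-0.004,0.1,-0.132],0.1,0.2],[[-0.006,0.14,-0.132],0.2,0.2],[[-0.008,0.18,-0.132],0.25,0.2],[[-0.01,0.22,-0.132],0.3,0.2],[[-0.012,0.26,-0.132],0.35,0.2],[[-0.014,0.3,-0.132],0.4,0.2],[[-0.016,0.34,-0.132],0.45,0.2],[[-0.018,0.38,-0.132],0.5,0.2],[[-0.02,0.42,-0.132],0.55,0.2],[[-0.022,0.46,-0.132],0.6,0.2],[[-0.024,0.5,-0.132],0.65,0.2],[[-0.026,0.54,-0.132],0.7,0.2],[[-0.028,0.575,-0.132],0.75,0.2],[[-0.03,0.6,-0.132],0.8,0.2]])

```text
clock: 47.65
tool_pos: [0.5099, -0.2187, 0.1786]
tool_rot: [179.9, -0.2, -1.1]
contact_force: [0.5, 0.0, -1.6]
finger_gap: 0.0274
```

>>> carry_out(series=[[[-0.001,0.02,0],0.03,0.2],[[-0.002,0.05,0],0.08,0.2],[[-0.004,0.09,0],0.14,0.2],[[-0.006,0.13,0],0.18,0.2],[[-0.007,0.155,0],0.2,0.2],[[-0.008,0.168,0],0.22,0.2],[[-0.008,0.168,0],0.22,0.2],[[-0.008,0.168,0],0.22,0.2],[[-0.008,0.168,0],0.22,0.2],[[-0.008,0.168,0],0.22,0.2]])

```text
clock: 48.48
tool_pos: [0.4987, -0.3817, 0.1773]
tool_rot: [-180.0, 0.0, -2.2]
contact_force: [-0.4, 0.1, -1.6]
finger_gap: 0.0276
```

```bash
python3 -c "
from h import *
print(ctrl.get_state()['finger_gap'])
go(.514,-.3854,.0665,-2.3)"
```

```text
0.027615480979540957
shift [0.0154 0.0032 0.1108] twist 0.012 now [ 0.4987 -0.3817  0.1773] [-1.7996e+02  2.0000e-02 -2.2300e+00] t 48.48
```

>>> carry_out(series=[[[0.008,0.003,0.015],0.01,0.2],[[0.0155,0.003,0.03],0.01,0.2],[[0.0155,0.003,0.05],0.01,0.2],[[0.0155,0.003,0.068],0.01,0.2],[[0.0155,0.003,0.082],0.01,0.2],[[0.0155,0.003,0.092],0.01,0.2],[[0.0155,0.003,0.1],0.01,0.2],[[0.0155,0.003,0.105],0.01,0.2],[[0.0155,0.003,0.109],0.01,0.2],[[0.0155,0.003,0.111],0.01,0.2],[[0.0155,0.003,0.111],0.01,0.2]])

```text
clock: 49.4
tool_pos: [0.5141, -0.3868, 0.0676]
tool_rot: [-180.0, -0.0, -2.4]
contact_force: [-1.4, 4.6, 6.8]
finger_gap: 0.0273
```

```bash
python3 -c "
from h import *
snap('w12')"
```

```text
(no output)
```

View pics/w12.png

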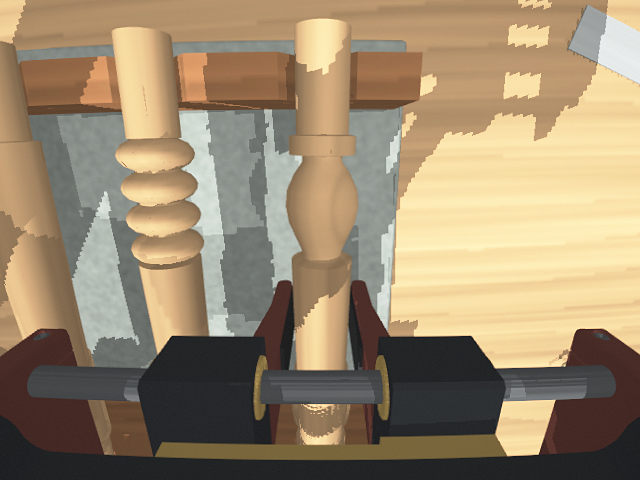

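Vase is seated in its notch at (322,75). I release, lift and back off to the first viewing pose for the final check.

>>> carry_out(series=[[[0,0,0],0,0.35],[[0,0,0],0,0.45],[[0,0,0],0,0.55],[[0,0,0],0,0.55],[[0,0,-0.01],0,0.55],[[0,0,-0.03],0,0.55],[[0,0,-0.06],0,0.55],[[0,0,-0.1],0,0.55],[[-0.02,-0.02,-0.14],0,0.55],[[-0.04,-0.05,-0.18],0,0.55],[[-0.05,-0.07,-0.22],0,0.55],[[-0.05,-0.07,-0.232],0,0.55],[[-0.05,-0.07,-0.232],0,0.55],[[-0.05,-0.07,-0.232],0,0.55],[[-0.05,-0.07,-0.232],0,0.55]])

```text
clock: 50.7
tool_pos: [0.4667, -0.3151, 0.2982]
tool_rot: [180.0, -0.0, -2.4]
contact_force: [0.5, 0.4, -0.4]
finger_gap: 0.0485
```

```bash
python3 -c "
from h import *
f,st=snap('w13');print(st['tool_pos'],st['contact_force'])
f=imaging.grab_frame('scene');np.save('s13.npy',f,allow_pickle=True);cv2.imwrite('pics/s13.png',f['image'][:,:,::-1])"
```

```text
[ 0.46672573 -0.31507661  0.298206  ] [ 0.49174972  0.36775391 -0.40977129]
```

View pics/w13.png

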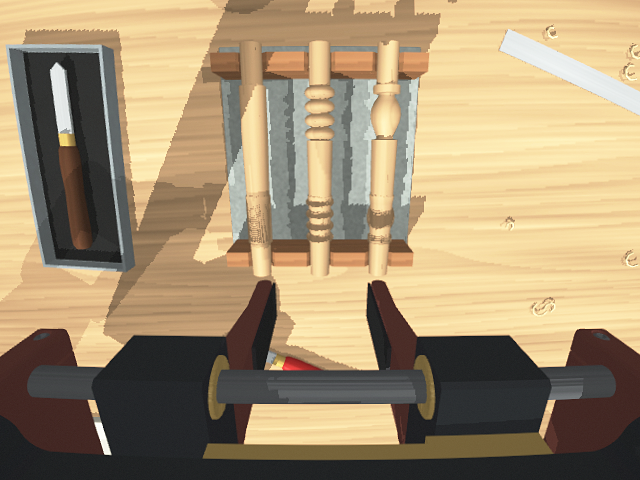

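View pics/s13.png

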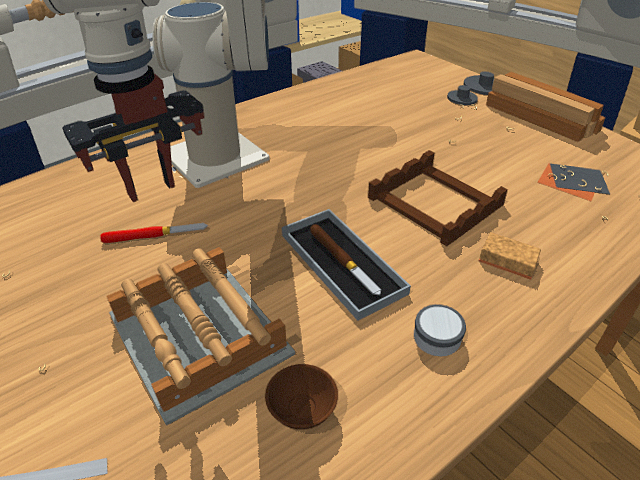

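All three spindles are back in their first places: scene pixels as at the start, wrist columns about 251, 320 and 388. The tool is in the tray, and the tin, block and bowl have not moved. A last numeric check, then hand-in.

```bash
python3 - <<'E'
from h import *
f=np.load("w13.npy",allow_pickle=True).item();st=f["st"]
for n,a,b in [("plain",(251,42),(262,276)),("beaded",(320,42),(319.5,275)),("vase",(389,42),(378,275))]:
    P=plane(f,[a,b],.064,st); d=P[0]-P[1]; print(n,P.mean(0).round(4),np.degrees(np.arctan2(d[1],d[0])).round(2))
P=plane(f,[(59,63),(83,248)],.016,st); print("tool",P.mean(0))
print(ctrl.hand_in())
E
```

```text
plain [ 0.5177 -0.2453  0.064 ] -2.61
beaded [ 0.5154 -0.3153  0.064 ] -2.51
vase [ 0.5127 -0.3858  0.064 ] -2.15
tool [0.53560859 0.00243433 0.016     ]
the job is handed in; nothing more can be done
None
```

The job is done and handed in at about 51 s of the 136 s allowed; hand-in gives no verdict. I moved the three spindles to the cradle, laid the dark-handled parting tool lengthwise in the tray, and put each spindle back in its own notch. The red look-alike was left alone.

- **Spindles:** in the last wrist view, each centre is within 1 mm of where I first measured it, and the angle differs by at most 0.2 degrees.
- **Parting tool:** its centre is within about 6 mm of the tray's middle, and it lies along the tray.
- **Tin, sanding block and bowl:** compared by eye in the scene pictures, they sit at the same pixels as at the start.
- **Gripper:** it is clear of everything, with contact force near zero.
- **Disagreement:** estimates of the tray's centre from different views differed by up to 4 mm, well inside the tolerance. No check failed.

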